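# Clear the pile off the paint scale

### The job

Clear the pile off the weighing scale from the top down: first lay the wooden stir stick in the forked stick rest, about centred and lying across both forks; then stand the round tin in the round drip dish and the square tin in the square drip dish; last set the long flat tin in the long tray. Each tin ends flat on the floor of its own holder, inside the rim, and everything is let go. Keep the tins upright, set them down without dropping them, and leave the white bottle and the white cup where they stand.

Things in the scene. Friction and masses are not known exactly. Their poses are not given: they have to be found in the camera images.
- stir_stick: Flat wooden paint stirring stick with rounded ends, the +y end stained dark, 190 mm long (its y axis), 22 mm wide (x), 8 mm thick, about 25 g. At the start it lies on top of the pile, across the lids of the round and the square tin, whose centres are 96 mm apart, so its middle is free over a gap of about 48 mm; its top is then 164 mm above the bench. Origin: centre of its underside; z up.
- round_tin: Round steel tin with a paper band, 48 mm diameter, 50 mm tall, about 0.15 kg. At the start it stands on one end of the long tin (either end), under the stick, its base 106 mm above the bench. Origin: centre of its underside; z up.
- square_tin: Square steel tin with a paper band, 48 x 48 mm, 50 mm tall, about 0.16 kg. At the start it stands on the other end of the long tin, under the stick, its base 106 mm above the bench. Origin: centre of its underside; z up. x and y are square to its sides.
- long_tin: Long flat dark steel storage tin, closed, 160 mm long (its y axis), 62 mm wide (x), 40 mm tall, about 0.3 kg; the bottom of the pile. At the start it stands on the round steel pan (200 mm diameter, top 66 mm above the bench) of a grey fixed bench scale (200 x 200 mm base, with a low black display strip, 38 mm high, on one side, reaching 147 mm from the pan's centre). The tin is roughly on the pan's centre. Origin: centre of its underside; z up.
- stick_rest: Fixed grey stick rest: a flat foot 56 x 130 mm with two forks, 100 mm apart along its y axis (at y = -50 and +50 mm). The stick lies along y, its underside on the fork floors 20 mm above the bench; each fork is 10 mm thick along y and has two prongs up to 34 mm above the bench with a 36 mm gap between them (x = -18 to +18 mm). Between the forks only the 4 mm foot lies beneath the stick. Origin: centre of its underside, on the bench; z up.
- round_dish: Fixed round grey drip dish, 72 mm outer diameter, 64 mm inside, floor 3 mm and rim 9 mm above the bench, rim 4 mm thick. Origin: centre of its underside, on the bench; z up.
- square_dish: Fixed square grey drip dish, 72 x 72 mm outside, 64 x 64 mm inside, floor 3 mm and rim 9 mm above the bench. Origin: centre of its underside, on the bench; x and y square to its sides; z up.
- long_tray: Fixed long grey tray, 184 mm long (its y axis) and 86 mm wide (x) outside, 176 x 78 mm inside, floor 3 mm and rim 9 mm above the bench. Origin: centre of its underside, on the bench; z up.
- bottle: Bystander: loose white plastic bottle with black cap, 54 mm diameter, 130 mm tall, beyond the scale. To be left alone. Origin: centre of its underside; z up.
- cup: Bystander: loose open white plastic mixing cup, 80 mm across the rim, 85 mm tall, beyond the scale. To be left alone. Origin: centre of its underside; z up.

How it is judged (in metres and radians):
On the way, in this order (a step that is already met when the one before it is completed fails the run):
1. the stick lies in the stick rest (x of stir_stick in the frame of stick_rest between -0.012 and 0.012 m and y of stir_stick in the frame of stick_rest between -0.03 and 0.03 m and z of stir_stick in the frame of stick_rest between 0.017 and 0.024 m and angle between stir_stick's own z axis and vertical below 0.06 rad), for 0.2 s.
2. the round tin stands in the round dish and the square tin in the square dish (in either order) (x of round_tin in the frame of round_dish between -0.012 and 0.012 m and y of round_tin in the frame of round_dish between -0.012 and 0.012 m and z of round_tin in the frame of round_dish between 0 and 0.007 m and angle between each of round_tin, square_tin's own z axis and vertical below 0.06 rad and x of square_tin in the frame of square_dish between -0.012 and 0.012 m and y of square_tin in the frame of square_dish between -0.012 and 0.012 m and z of square_tin in the frame of square_dish between 0 and 0.007 m), for 0.2 s.
3. the long tin stands in the long tray (x of long_tin in the frame of long_tray between -0.012 and 0.012 m and y of long_tin in the frame of long_tray between -0.012 and 0.012 m and z of long_tin in the frame of long_tray between 0 and 0.007 m and angle between long_tin's own z axis and vertical below 0.06 rad), for 0.2 s.
At the end, for the whole second after the job is handed in: Stick flat across both forks (within 12 mm across, 30 mm along, underside 20 mm above the bench); round tin in the round dish, square tin in the square dish, long tin in the long tray, each upright, on the floor and within 12 mm of its centre along x and y; all released and at rest (all of step 1 and all of step 2 and all of step 3 and linear speed of each of stir_stick, round_tin, square_tin, long_tin below 0.02 m/s); the robot touches nothing.
It fails at once if a tin is tipped more than about 35 degrees (angle between any of round_tin, square_tin, long_tin's own z axis and vertical above 0.6 rad).
It fails at once if a tin is dropped (moves faster than 0.7 m/s out of the fingers: some 25 mm of free fall) ((linear speed of round_tin above 0.7 m/s and contact force between the fingers and round_tin below 0.05 N) or (linear speed of square_tin above 0.7 m/s and contact force between the fingers and square_tin below 0.05 N) or (linear speed of long_tin above 0.7 m/s and contact force between the fingers and long_tin below 0.05 N)).
It fails at once if the bottle is pushed more than 25 mm from its place or knocked over (distance of bottle from where it was at the start of the episode above 0.025 m or angle between bottle's own z axis and vertical above 0.5 rad).
It fails at once if the cup is pushed more than 25 mm from its place or knocked over (distance of cup from where it was at the start of the episode above 0.025 m or angle between cup's own z axis and vertical above 0.5 rad).
It also fails if it takes over 109 s, if anything falls off the work surface, if the arm or the gripper's body presses on something with over 40 N, if the wrist force passes 120 N, or if a joint passes its speed limit or range.

### The arm

A 6-joint arm with a two-finger parallel gripper is mounted at the origin on the work surface. World frame = base frame: x ahead of the robot, y to its left, z up, the work surface at z = 0. Lengths are in mm, angles in degrees, forces in N, time in s.
With the tool pointing down it reaches from about 300 to 850 mm from the base axis. Payload 4.2 kg.
Tool frame: the origin (TCP) lies at the very end of the fingers, on their centre line; the grasp point (between the pads) lies 19 mm behind it; x points along the fingers, y is the direction in which the jaws open and shut, and the axes are right-handed (so a half turn about x gives the same grasp; the last joint's range is limited). The gripper opens to 91 mm and grips with 3 to 60 N. Pads are 32 mm wide; open, the fingers measure 118 mm over their backs; the gripper's body (76 mm by 178 mm) begins 60 mm behind the grasp point.
Start: joints at [-70.646, 18.312, 89.639, -0, 72.044, -1.146], TCP at [201.377, -538.6, 213.976] pointing down, gripper open.
Joint ranges: [-177.97, 177.97], [-48.28, 115.42], [12.27, 149.76], [-77.06, 257.06], [2.81, 150.46], [-146.56, 146.56]. Speed limits (degrees/s): [147.25, 147.25, 180, 180, 180, 180].

### API

Orientations are given as [roll, pitch, yaw] about the fixed x, y, z axes, in that order (R = Rz(yaw) Ry(pitch) Rx(roll)).
In Python, from workcell import sensors, grab_frame, job_done, finder gives the robot as it stands.
- The arm moves only by the tool play_rows, never from a script. Its argument "motion" is a list of rows, each a list of 5 numbers: the shift along the world's x, y, z in m, then the turn about the world's z in rad, then the opening, from 0 (shut) to 1 (fully open). In form: [[tx, ty, tz, roll, fingers], ...]. A call has exactly 8 rows; each row is the pose to reach, as a shift and turn from the pose commanded when the call began; what a row does not reach only later rows make up. A row lasts 1/12 s, in which the tool goes at most 41.7 mm and 7.16 degrees, less where a joint would pass 70% of its speed; a pose out of reach is approached as far as the arm can. A call with a gripper value outside its range is refused whole. The fingers move at their own pace and stop on an object; "squeeze" is the grip in N (left out, the last holds). Time passes only in rows, so rows that repeat a pose let the fingers close, or fill a call up. It gives the time, the measured TCP pose, the force and the opening at its end, in the units of the state.
- sensors.state(): the state, without advancing time (a new reading comes with each control period).
- grab_frame(name): name is "side" or "top" or "wrist"; returns a dict with "img" (420x560x3 uint8, blue, green, red), "fx", "fy", "cx", "cy" (pixels), "k1" (the pictures are not rectified: a ray, as slopes to the right and down, at radius r is drawn at 1 + k1 r^2 times it, then the intrinsics apply), "rvec" (rotation vector, rad) and "tvec" (3), from world to camera coordinates, as OpenCV has them; the wrist camera has in their place "tool_from_camera" (4x4, takes a point from camera to tool coordinates, whose origin is the TCP and whose axes are the tool frame's). Camera axes: x right, y down, z forward; pixel columns grow to the right and rows downward; lengths in mm; the calibration is good to about 2 mm. A picture is of the moment at which its call begins: read the wrist's pose just before it. There is no depth.
- job_done(): hands the job in, once; it reports no verdict.
Trained networks look in a picture, given as the dict that the camera call returned (one of the last four; its "shot" number tells which), for a name from the list of things; names that differ only in an ending like _2 or _b are one class to them, and where a whole thing is asked for, a point or a joint stands for the part that bears it (a point fixed in the world has none). Each returns a list of dicts, best first, with "conf" (0 to 1); they miss things now and then, are a little off and sometimes report something else, mostly with a low value. They report only what shows in the picture. A call takes as long as a camera call.
- finder.spot_in(picture, label): "point" ([column, row] in pixels, amid what is visible of it).
- finder.spot_point(picture, label): "point" ([column, row] in pixels: a listed point, or the origin of a listed thing).
The state is a dict: "time_s": time; "qpos": joint angles; "qvel": joint speeds; "effort": joint torques, N m; "ee_pos": TCP position; "ee_rot": TCP orientation; "force": force on the tool from outside, world axes, zero at the start; "torque": the same for the moment, N m; "gripper_width": finger opening in mm.
Only numpy, scipy, OpenCV 4.12 (cv2) and the standard library are available. Lean on these libraries where they do the work, as an engineer would, in place of code of your own. Each camera call takes 0.05 s, during which the arm holds its last target.

## Working session

There is one attempt and no reset: what is moved stays moved. The work goes in short steps, Python scripts to look and compute and a tool call to move; the robot and the scene stay as the last step left them, time stands still between calls to the robot, and variables do not carry over. Pictures are saved under pics/ and viewed, and the job is handed in when it is done.

Besides the shell and the picture viewer there is one more tool, called after ">>>" in YAML: its name, and indented under it one key for each argument. play_rows: Moves the arm, as the interface text tells. Its arguments: {"type":"object","properties":{"motion":{"type":"array","items":{"type":"array","items":{"type":"number"}}},"squeeze":{"type":"number"}},"required":["motion"]}

```bash
ls; mkdir -p pics; cat > h.py <<'E'
import numpy as np, cv2
from workcell import sensors, grab_frame, job_done, finder
from scipy.spatial.transform import Rotation as R
def K(f): return np.array([[f['fx'],0,f['cx']],[0,f['fy'],f['cy']],[0,0,1.]])
def D(f): return np.array([f['k1'],0,0,0,0.])
def ext(f,st=None):
    "camera pose in world: Rwc, c"
    if 'rvec' in f:
        Rc=cv2.Rodrigues(np.array(f['rvec'],float))[0]; return Rc.T, -Rc.T@np.array(f['tvec'],float)
    T=np.array(f['tool_from_camera']); Rt=R.from_euler('xyz',st['ee_rot'],degrees=True).as_matrix()
    return Rt@T[:3,:3], Rt@T[:3,3]+np.array(st['ee_pos'])
def ray(f,p,st=None):
    u=cv2.undistortPoints(np.array([[p]],float),K(f),D(f))[0,0]
    Rw,c=ext(f,st); d=Rw@np.array([u[0],u[1],1]); return c,d/np.linalg.norm(d)
def onz(f,p,z,st=None):
    c,d=ray(f,p,st); return c+d*(z-c[2])/d[2]
def tri(rays):
    A=np.zeros((3,3));b=np.zeros(3)
    for c,d in rays:
        P=np.eye(3)-np.outer(d,d);A+=P;b+=P@c
    x=np.linalg.solve(A,b); return x,[np.linalg.norm((np.eye(3)-np.outer(d,d))@(x-c)) for c,d in rays]
def proj(f,X,st=None):
    Rw,c=ext(f,st); r=cv2.Rodrigues(Rw.T)[0]; t=-Rw.T@c
    return cv2.projectPoints(np.array(X,float).reshape(-1,1,3),r,t,K(f),D(f))[0].reshape(-1,2)
def grab(n):
    st=sensors.state(); f=grab_frame(n); return f,st
E
python3 - <<'E'
from h import *
print(sensors.state())
names="stir_stick round_tin square_tin long_tin stick_rest round_dish square_dish long_tray bottle cup".split()
fs={}
for n in ('side','top','wrist'):
    f,st=grab(n); fs[n]=f; cv2.imwrite(f'pics/{n}0.png',f['img'])
    print(n,f['fx'],f['k1'],ext(f,st)[1].round(), ext(f,st)[0][:,2].round(2))
    for l in names:
        a=finder.spot_in(f,l)[:2]; b=finder.spot_point(f,l)[:2]
        print(l,[(np.round(x['point']),round(x['conf'],2)) for x in a],[(np.round(x['point'],1),round(x['conf'],2)) for x in b])
E
```

```text
pics
{'time_s': 0.0, 'qpos': array([-7.06461871e+01,  1.83509077e+01,  8.97064183e+01, -1.00740028e-04,
        7.20423438e+01, -1.14495523e+00]), 'qvel': array([ 0.03022853,  0.09158521, -0.05487523,  0.07704367,  0.04225069,
        0.01862276]), 'effort': array([-2.95996848e-03, -4.12464523e+01, -2.31976140e+01,  7.25489692e-02,
        4.58999164e-02, -1.49017606e-04]), 'ee_pos': array([ 201.20158804, -538.11679561,  213.12753758]), 'ee_rot': array([-91.08989656,  89.90033007, 109.40890275]), 'force': array([-0.7230441 , -0.01252101,  0.4407103 ]), 'torque': array([-0.01953702,  0.01108616,  0.05763389]), 'gripper_width': 91.00108763043528}
side 393.20525751692594 0.014827210291363314 [ 456. -596.  631.] [ 0.19  0.76 -0.62]
stir_stick [(array([230., 223.]), 0.59), (array([331., 360.]), 0.26)] [(array([227.6, 219. ]), 0.77)]
round_tin [(array([234., 252.]), 0.97)] [(array([239. , 254.2]), 0.7), (array([227.8, 256.2]), 0.56)]
square_tin [(array([214., 222.]), 0.62)] [(array([221.9, 226.8]), 0.87), (array([330.5, 360.6]), 0.64)]
long_tin [(array([230., 266.]), 0.97), (array([332., 3
[... 1108 characters left out ...]

stick_rest [(array([379., 277.]), 0.85)] [(array([383.5, 278.1]), 0.81), (array([165.8, 277.5]), 0.38)]
round_dish [(array([165., 279.]), 0.89)] [(array([164.2, 277.7]), 0.59)]
square_dish [(array([367., 203.]), 0.76)] [(array([367.9, 201.7]), 0.91)]
long_tray [(array([185., 207.]), 0.65)] [(array([185.4, 206.1]), 0.55)]
bottle [(array([305., 150.]), 0.89)] [(array([305.8, 150.9]), 0.87)]
cup [(array([245., 148.]), 0.63)] [(array([247.1, 154.3]), 0.76)]
wrist 319.3179404145462 -0.031402654262942524 [ 273. -511.  385.] [-0.26 -0.1  -0.96]
stir_stick [] []
round_tin [] []
square_tin [] []
long_tin [] []
stick_rest [] []
round_dish [] []
square_dish [] []
long_tray [] []
bottle [] []
cup [] []
```

View pics/side0.png

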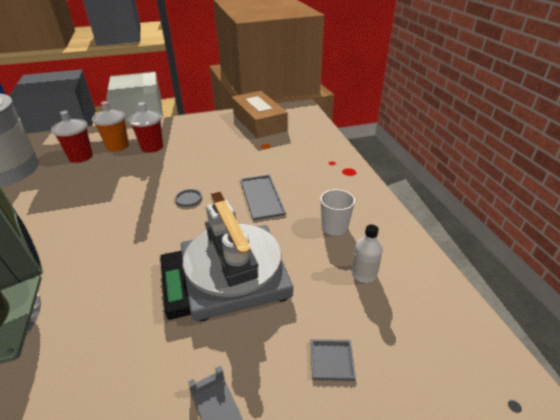

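View pics/top0.png

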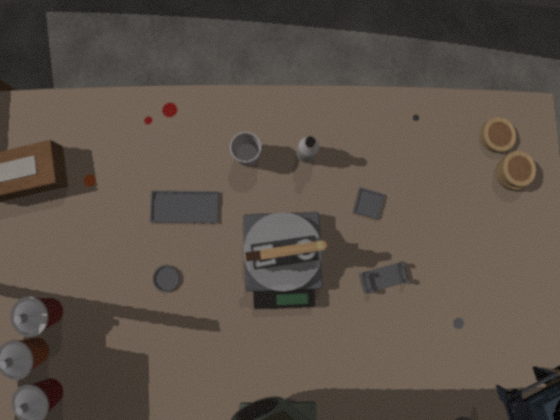

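View pics/wrist0.png

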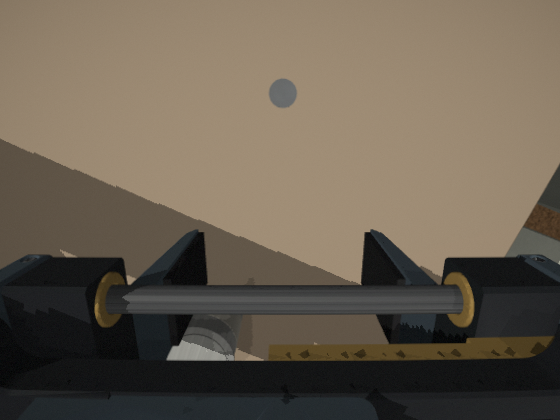

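The side and top views show the pile on the scale at top (285,250): square tin at (264,254), round tin at (305,248), stick's dark end on the left. The empty holders are the rest (385,277), square dish (369,203), round dish (166,278) and tray (185,207). Next is a coarse localisation.

```bash
python3 - <<'E'
from h import *
s,_=grab('side'); t,_=grab('top')
def pt(n,a,b):
    x,r=tri([ray(s,a),ray(t,b)]); print(n,x.round(1),np.round(r,1))
def best(f,l,exp):
    c=finder.spot_point(f,l); c=[x for x in c if np.hypot(*(np.array(x['point'])-exp))<25]; return c[0]['point'] if c else None
ex=dict(stir_stick=((230,222),(285,250)),long_tin=((232,262),(285,252)),round_tin=((236,255),(304,250)),square_tin=((220,228),(265,255)),stick_rest=((217,410),(385,277)),round_dish=((188,197),(166,278)),square_dish=((331,360),(369,203)),long_tray=((262,198),(185,207)),bottle=((365,270),(306,150)),cup=((336,228),(246,152)))
for n,(a,b) in ex.items():
    pa=best(s,n,a);pb=best(t,n,b)
    if pa is None or pb is None: print(n,pa,pb)
    if pa is not None and pb is not None: pt(n,pa,pb)
    if pb is not None: print('   top@3',onz(t,pb,3).round(1))
    if pa is not None: print('   side@3',onz(s,pa,3).round(1))
c=t['img'][180:320,230:430]; cv2.imwrite('pics/topz.png',cv2.resize(c,None,fx=4,fy=4,interpolation=cv2.INTER_CUBIC))
c=s['img'][180:300,160:300]; cv2.imwrite('pics/sidez.png',cv2.resize(c,None,fx=5,fy=5,interpolation=cv2.INTER_CUBIC))
E
```

```text
stir_stick [506.3 -25.2 157.6] [1.2 1.2]
   top@3 [507.6 -31.4   3. ]
   side@3 [521.3 161.5   3. ]
long_tin [502.  -19.7  74.7] [5.8 5.8]
   top@3 [495.4 -21.3   3. ]
   side@3 [514.5  53.9   3. ]
round_tin [509.2 -67.2 108.7] [4.6 4.6]
   top@3 [504.3 -75.3   3. ]
   side@3 [525.6  39.4   3. ]
square_tin [491.6  21.6 110.7] [1.7 1.7]
   top@3 [491.6  22.8   3. ]
   side@3 [497.1 149.8   3. ]
stick_rest [ 429.9 -289.1   -8.8] [0.6 0.6]
   top@3 [ 430.2 -285.8    3. ]
   side@3 [ 430.9 -294.8    3. ]
round_dish [430.7 299.8  -5.6] [1.8 1.8]
   top@3 [429.5 297.6   3. ]
   side@3 [432.8 287.5   3. ]
square_dish [ 635.2 -256.8    9.2] [1.4 1.4]
   top@3 [ 634.7 -258.     3. ]
   side@3 [ 638.4 -253.5    3. ]
long_tray [263.6, 198.8] None
   side@3 [628.6 233.5   3. ]
bottle [777.2 -83.9   6. ] [0.3 0.3]
   top@3 [777.6 -84.    3. ]
   side@3 [779.1 -81.4   3. ]
cup [777.3  88.1 -21.8] [2.4 2.4]
   top@3 [768.8  86.9   3. ]
   side@3 [767.4  62.    3. ]
```

View pics/topz.png

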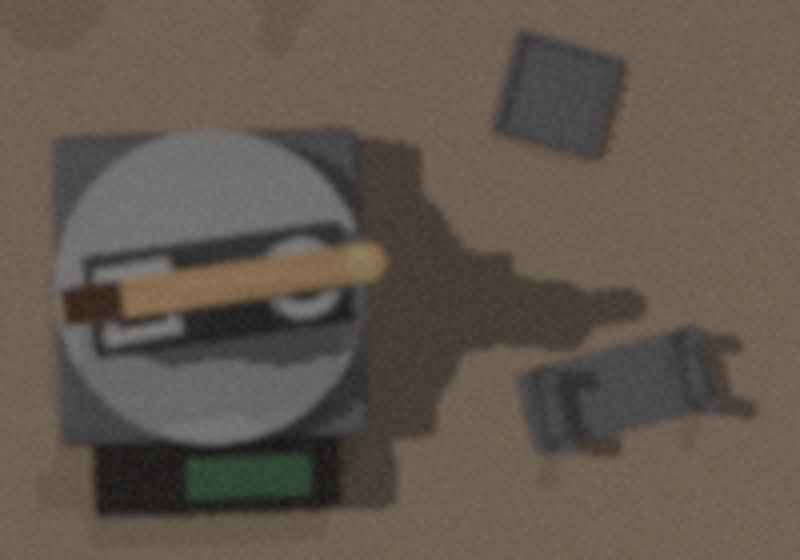

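View pics/sidez.png

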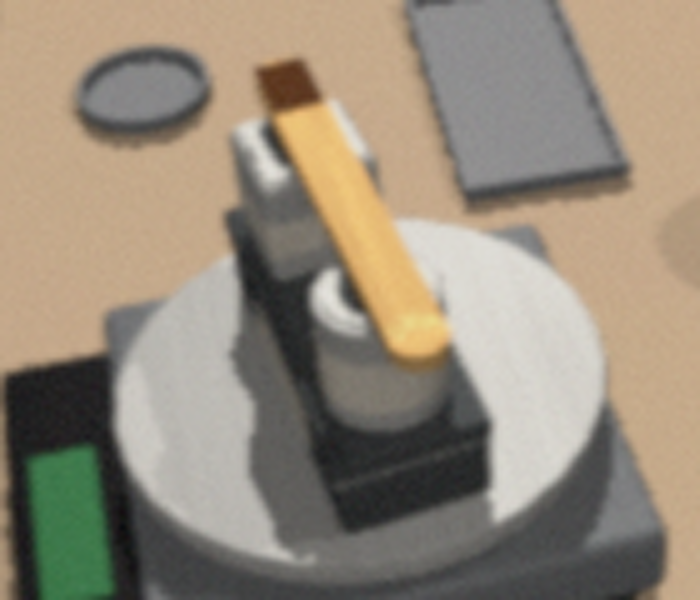

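```bash
python3 - <<'E'
from h import *
f,st=grab('wrist')
Rt=R.from_euler('xyz',st['ee_rot'],degrees=True).as_matrix(); print(Rt.round(3)); print(f['tool_from_camera'])
for p in [(280,10),(280,100),(280,220),(100,100),(460,100)]: print(p,(onz(f,p,0,st)-st['ee_pos']).round())
E
```

```text
[[ 0.     0.35  -0.937]
 [-0.    -0.937 -0.35 ]
 [-1.     0.    -0.   ]]
[[-7.37327604e-04 -2.76174784e-01  9.61107145e-01 -1.70649418e+02]
 [ 9.99999727e-01 -2.40668132e-04  6.98008475e-04 -4.91059857e-01]
 [ 3.85355213e-05  9.61107398e-01  2.76174886e-01 -7.70242211e+01]
 [ 0.00000000e+00  0.00000000e+00  0.00000000e+00  1.00000000e+00]]
(280, 10) [ 176.   70. -214.]
(280, 100) [  89.   38. -214.]
(280, 220) [ -46.  -12. -214.]
(100, 100) [  18.  234. -214.]
(460, 100) [ 163. -156. -214.]
```

>>> play_rows:
  motion:
    - [0.03,0.02,0.01,0.12,1]
    - [0.06,0.04,0.02,0.24,1]
    - [0.09,0.06,0.03,0.36,1]
    - [0.12,0.08,0.04,0.48,1]
    - [0.15,0.1,0.05,0.6,1]
    - [0.18,0.12,0.06,0.72,1]
    - [0.21,0.14,0.07,0.84,1]
    - [0.24,0.16,0.08,0.96,1]
  squeeze: 20

```text
time_s: 4.97
ee_pos: [442.6, -377.3, 294.6]
ee_rot: [54.6, 90.0, -49.5]
force: [1.2, -0.3, -0.5]
gripper_width: 91.3
```

>>> play_rows:
  motion:
    - [0.03,0.01,0.0,0.12,1]
    - [0.05,0.02,0.0,0.24,1]
    - [0.07,0.03,0.0,0.36,1]
    - [0.08,0.03,0.0,0.45,1]
    - [0.08,0.03,0.0,0.45,1]
    - [0.08,0.03,0.0,0.45,1]
    - [0.08,0.03,0.0,0.45,1]
    - [0.08,0.03,0.0,0.45,1]

```text
time_s: 5.63
ee_pos: [520.4, -349.0, 294.1]
ee_rot: [-80.5, 90.0, -159.3]
force: [1.2, -0.2, -0.9]
gripper_width: 91.1
```

```bash
cat > look.py <<'E'
from h import *
import sys,pickle
tag=sys.argv[1]; names=sys.argv[2:]
f,st=grab('wrist'); cv2.imwrite(f'pics/{tag}.png',f['img']); pickle.dump((f,st),open(tag+'.pkl','wb'))
Rt=R.from_euler('xyz',st['ee_rot'],degrees=True).as_matrix(); print(st['time_s'],st['ee_pos'].round(1),'jaw',np.degrees(np.arctan2(Rt[1,1],Rt[0,1])).round(2),'q',np.round(st['qpos'],0),st['gripper_width'])
for l in names:
    for x in finder.spot_point(f,l)[:2]: print(l,np.round(x['point'],1),round(x['conf'],2),onz(f,x['point'],3,st).round(1))
E
python3 look.py w1 stick_rest square_dish
```

```text
5.6333 [ 520.4 -349.   294.1] jaw 11.15 q [-35.  21.  74.  -0.  85. -46.] 91.08154610689229
stick_rest [224.9 120.9] 0.91 [ 423.9 -292.1    3. ]
square_dish [378.5 126.6] 0.85 [ 636.9 -257.9    3. ]
```

View pics/w1.png

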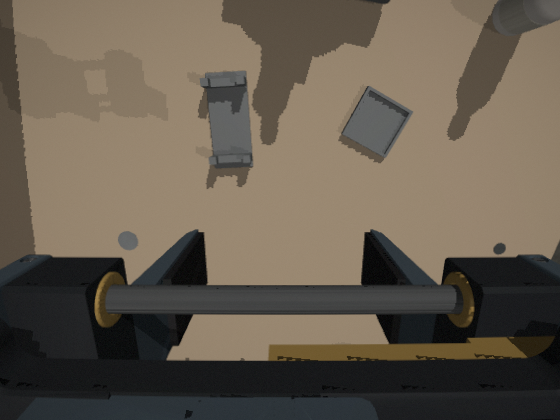

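The wrist view shows the rest at about (229,120), with forks near (226,80) and (231,160), and the square dish centred at about (377,122). I'll zoom for edges.

```bash
python3 - <<'E'
import cv2
i=cv2.imread('pics/w1.png')
a=cv2.resize(i[60:180,185:265],None,fx=6,fy=6,interpolation=cv2.INTER_CUBIC)[:600]
a=cv2.resize(i[65:175,190:265],None,fx=5.3,fy=5.3,interpolation=cv2.INTER_CUBIC)
b=cv2.resize(i[80:165,335:420],(int(85*4.6),int(85*4.6)),interpolation=cv2.INTER_CUBIC)
import numpy as np
h=max(a.shape[0],b.shape[0]);c=np.zeros((h,a.shape[1]+b.shape[1],3),np.uint8);c[:a.shape[0],:a.shape[1]]=a;c[:b.shape[0],a.shape[1]:]=b
print(a.shape,b.shape);cv2.imwrite('pics/w1z.png',c)
E
```

```text
(583, 398, 3) (390, 390, 3)
```

View pics/w1z.png

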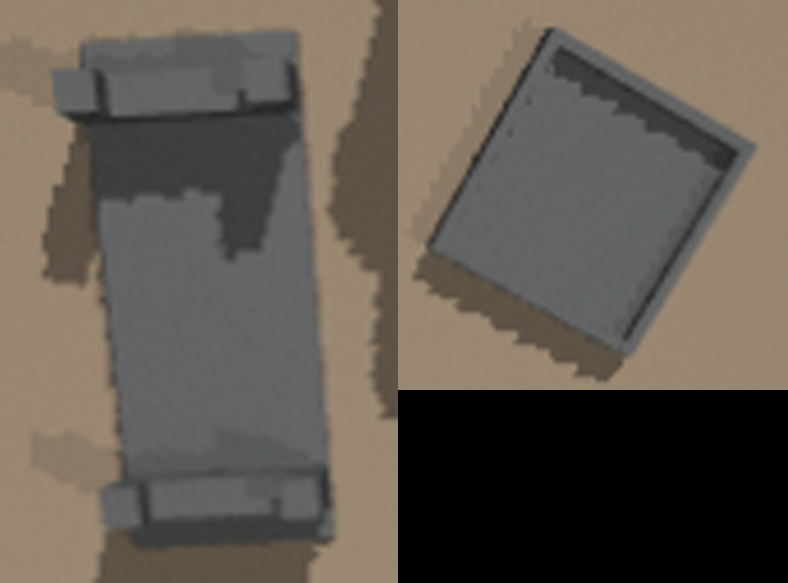

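```bash
cat >> h.py <<'E'
from scipy.optimize import least_squares
def fit(views,x0,freez=False):
    """views: list of (f,st,pts3model,pix); x0=[x,y,yawdeg,z]"""
    def res(p):
        z=p[3] if freez else x0[3]; a=np.radians(p[2]); Rz=np.array([[np.cos(a),-np.sin(a),0],[np.sin(a),np.cos(a),0],[0,0,1]])
        return np.concatenate([(proj(f,np.array(m,float)@Rz.T+[p[0],p[1],z],st)-np.array(px,float)).ravel() for f,st,m,px in views])
    s=least_squares(res,x0 if freez else x0[:3],loss='soft_l1'); r=res(s.x); return s.x.round(2), np.round(r.reshape(-1,2),1).tolist()
E
python3 - <<'E'
from h import *
import pickle
f,st=pickle.load(open('w1.pkl','rb'))
g=lambda x,y:(335+(x-398)/4.588-.4,80+y/4.588-.4)
m=[(-36,36,9),(36,36,9),(36,-36,9),(-36,-36,9)]
px=[g(553,28),g(755,147),g(627,352),g(435,243)]
print('sq',fit([(f,st,m,px)],[635,-257,-20,0]))
print('sq',fit([(f,st,m,px)],[635,-257,-20,0],True))
h=lambda x,y:(190+x/5.3-.4,65+y/5.3-.4)
m=[(-28,65,4),(28,65,4),(28,-65,4),(0,50,20),(0,-50,20)]
px=[h(80,45),h(298,33),h(333,540),h(175,90),h(214,499)]
print('rest',fit([(f,st,m,px)],[430,-289,10,0]))
print('rest',fit([(f,st,m,px)],[430,-289,10,0],True))
E
```

```text
sq (array([ 631.35, -252.72,  -16.89]), [[0.2, -1.0], [0.5, -0.4], [0.2, 1.2], [-1.4, 0.5]])
sq (array([ 635.15, -251.97,  -16.8 ,  -13.09]), [[0.5, 0.0], [-0.4, -0.3], [0.1, 0.1], [-0.2, 0.1]])
rest (array([ 429.79, -291.62,   13.63]), [[-0.6, -0.4], [-0.3, -0.3], [-0.2, 0.4], [1.0, 0.5], [0.3, -0.1]])
rest (array([ 429.56, -291.63,   13.63,   -1.5 ]), [[-0.5, -0.3], [-0.3, -0.2], [-0.3, 0.2], [1.0, 0.6], [0.3, -0.2]])
```

>>> play_rows:
  motion:
    - [-0.01,0.035,0.006,0,1]
    - [-0.02,0.07,0.012,0,1]
    - [-0.03,0.105,0.018,0,1]
    - [-0.04,0.14,0.024,0,1]
    - [-0.055,0.175,0.03,0,1]
    - [-0.07,0.215,0.036,0,1]
    - [-0.08,0.254,0.036,0,1]
    - [-0.08,0.254,0.036,0,1]

```text
time_s: 6.45
ee_pos: [438.9, -89.4, 331.4]
ee_rot: [142.3, 89.8, 63.8]
force: [-0.2, 0.2, -0.2]
gripper_width: 91.4
```

```bash
python3 look.py w2 stir_stick round_tin square_tin long_tin
```

```text
6.45 [438.9 -89.4 331.4] jaw 11.54 q [-13.   3.  92.   0.  85. -25.] 91.36796392064909
stir_stick [358.9 140.1] 0.7 [542.1 -20.6   3. ]
round_tin [343.9 176.6] 0.82 [533.5 -80.3   3. ]
round_tin [516.2 104.9] 0.16 [763.9  79.9   3. ]
square_tin [350.3  94.5] 0.59 [512.3  41.1   3. ]
long_tin [342.4 136.2] 0.59 [515.7 -20.1   3. ]
```

>>> play_rows:
  motion:
    - [0.03,0,0,0,1]
    - [0.06,0,0,0,1]
    - [0.09,0,0,0,1]
    - [0.11,0,0,0,1]
    - [0.12,0,0,0,1]
    - [0.12,0,0,0,1]
    - [0.12,0,0,0,1]
    - [0.12,0,0,0,1]

```text
time_s: 7.37
ee_pos: [560.3, -95.2, 330.0]
ee_rot: [-100.0, 89.9, -178.7]
force: [-0.6, -0.6, -0.6]
gripper_width: 91.1
```

```bash
python3 look.py w3 stir_stick round_tin square_tin long_tin
```

```text
7.3667 [560.3 -95.2 330. ] jaw 11.23 q [-11.  15.  78.  -0.  87. -22.] 91.13983855879148
stir_stick [244.8 109.6] 0.58 [484.1 -18.    3. ]
round_tin [247.1 152.9] 0.78 [498.  -80.7   3. ]
square_tin [249.6  66.5] 0.76 [481.   42.4   3. ]
long_tin [252.2 112. ] 0.94 [495.5 -19.3   3. ]
long_tin [414.2 187.1] 0.25 [768.4 -81.7   3. ]
```

View pics/w2.png

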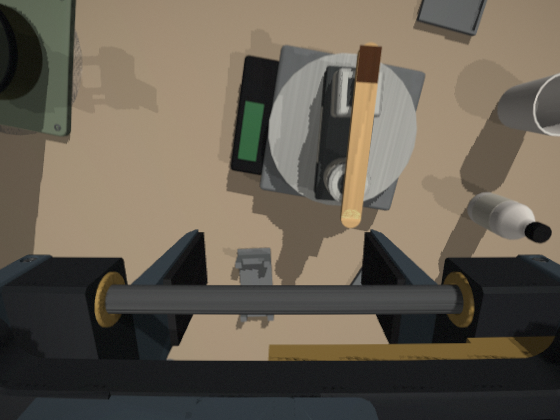

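View pics/w3.png

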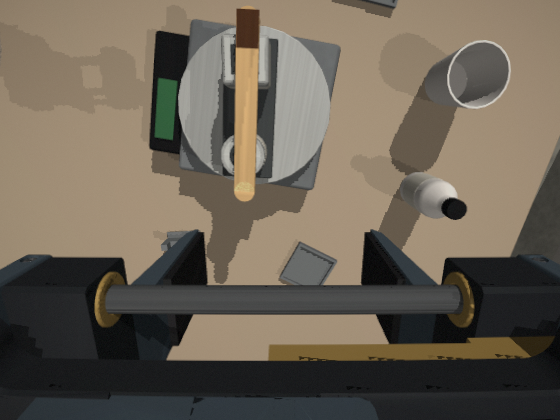

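w2 and w3 show the stick from dark end (370,45)/(248,10) to light end (351,228)/(245,200), with the round tin lid at (343,182)/(243,155) and the square lid at (352,92)/(246,57). I'll zoom in for edges.

```bash
python3 - <<'E'
import cv2,numpy as np
for n,(x,y) in dict(w2=(310,35),w3=(200,5)).items():
    i=cv2.imread(f'pics/{n}.png')[y:y+200,x:x+100]
    j=cv2.resize(i,(800//2*2//2*1,800)[::1] if 0 else (500,1000),interpolation=cv2.INTER_CUBIC)
    c=np.hstack([j[:520,:400+100][:, :],j[480:1000]]) if 0 else np.hstack([j[:560],np.zeros((560,0,3),np.uint8)])
    k=np.zeros((560,800,3),np.uint8)
    cv2.imwrite(f'pics/{n}z.png',np.hstack([j[0:550,50:430],j[450:1000,50:430]]))
E
```

```text
(no output)
```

View pics/w2z.png

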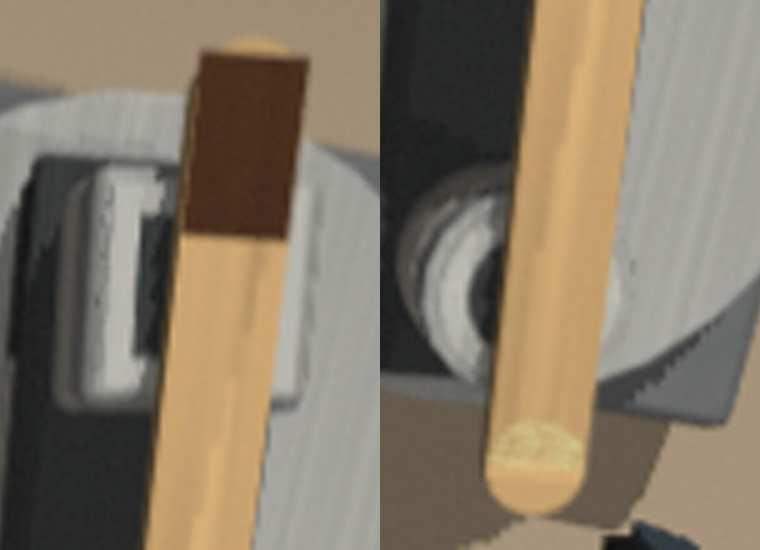

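View pics/w3z.png

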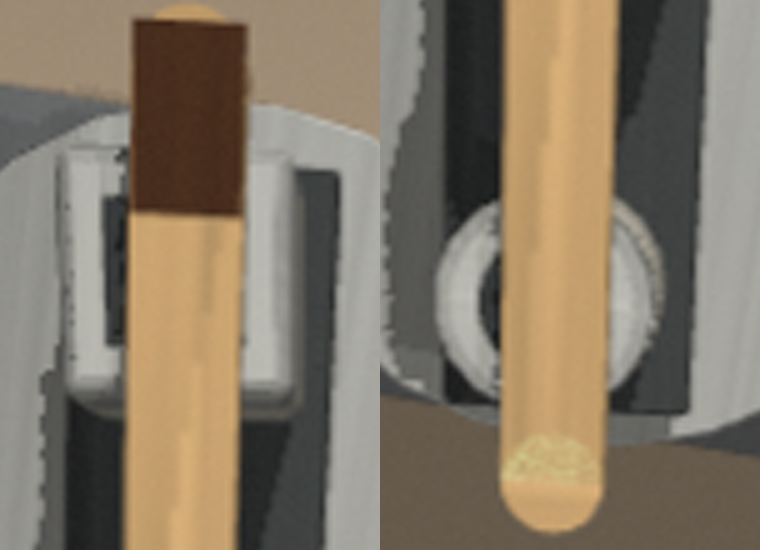

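```bash
python3 - <<'E'
from h import *
import pickle
F={n:pickle.load(open(n+'.pkl','rb')) for n in('w2','w3')}
O=dict(w2=(310,35),w3=(200,5))
def P(n,u,v,):
    if u>=380: u-=380; v+=450
    return (O[n][0]+(50+u)/5-.4, O[n][1]+v/5-.4)
def T(a,b): x,r=tri([ray(F['w2'][0],P('w2',*a),F['w2'][1]),ray(F['w3'][0],P('w3',*b),F['w3'][1])]); return x.round(1),np.round(r,1)
print('tipL',T((535,515),(552,533))); print('tipD',T((256,36),(190,4)))
print('sq',T((193,284),(181,270))); print('rd',T((518,288),(545,300)))
m=[(0,-95,8),(0,95,8),(-11,84,8),(11,84,8)]
v=[(*F['w2'],m,[P('w2',*q) for q in((535,515),(256,36),(202,52),(308,60))]),(*F['w3'],m,[P('w3',*q) for q in((552,533),(190,4),(133,20),(247,25))])]
print('stick',fit(v,[506,-25,10,156],True)); print('stick',fit(v,[506,-25,10,156]))
m=[(-31,-80,40),(31,-80,40),(31,80,40)]
v=[(*F['w3'],m,[P('w3',*q) for q in((445,405),(688,412),(340,172))]),(*F['w2'],[(-31,80,40)],[P('w2',37,158)])]
print('long',fit(v,[500,-25,10,66],True)); print('long',fit(v,[500,-25,10,66]))
E
```

```text
tipL (array([ 518.4, -112. ,  167.3]), array([0.2, 0.2]))
tipD (array([490.5,  75. , 164. ]), array([0.2, 0.2]))
sq (array([494. ,  31. , 145.6]), array([0.7, 0.7]))
rd (array([506.7, -66. , 146.5]), array([0.5, 0.5]))
stick (array([503.73, -14.58,   8.45, 161.07]), [[0.5, -2.7], [2.0, -6.6], [-0.0, 1.9], [1.5, 1.9], [-0.4, -2.6], [-0.6, -7.0], [-1.3, 2.5], [-0.4, 2.6]])
stick (array([503.61, -13.18,   8.46]), [[-0.2, -5.3], [0.8, -6.9], [-1.0, 1.5], [0.2, 1.4], [0.3, -4.9], [0.1, -6.7], [-0.5, 2.5], [0.1, 2.7]])
long (array([500.76, -18.56,   8.1 ,  61.21]), [[0.0, -0.3], [0.4, 0.9], [0.3, 0.4], [-0.8, -1.2]])
long (array([500.98, -18.82,   8.21]), [[-0.4, 0.7], [0.5, 1.8], [0.2, -0.4], [-0.3, -1.5]])
```

>>> play_rows:
  motion:
    - [-0.015,0.02,-0.02,-0.02,1]
    - [-0.03,0.04,-0.04,-0.048,1]
    - [-0.045,0.06,-0.06,-0.048,1]
    - [-0.057,0.077,-0.08,-0.048,1]
    - [-0.057,0.077,-0.1,-0.048,1]
    - [-0.057,0.077,-0.12,-0.048,1]
    - [-0.057,0.077,-0.13,-0.048,1]
    - [-0.057,0.077,-0.13,-0.048,0.6]

```text
time_s: 8.28
ee_pos: [502.7, -17.5, 198.2]
ee_rot: [-101.5, 89.8, 177.1]
force: [-0.1, -0.2, 0.1]
gripper_width: 87.3
```

```bash
python3 look.py w4; python3 - <<'E'
from h import *
f,_=grab('side'); c=f['img'][100:300,130:330]; cv2.imwrite('pics/s4.png',cv2.resize(c,None,fx=3,fy=3))
E
```

```text
8.2833 [502.7 -17.5 198.2] jaw 8.55 q [ -3.  13. 100.  -0.  68. -12.] 87.25907721306066
```

View pics/w4.png

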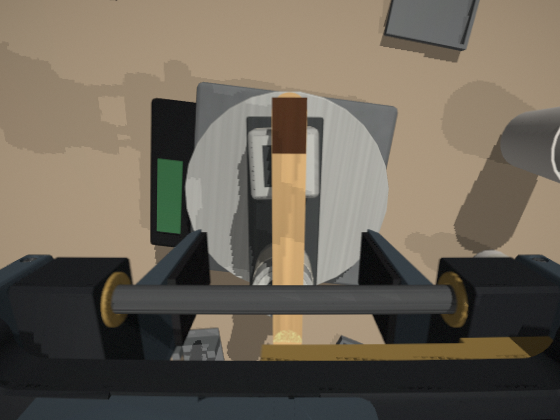

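View pics/s4.png

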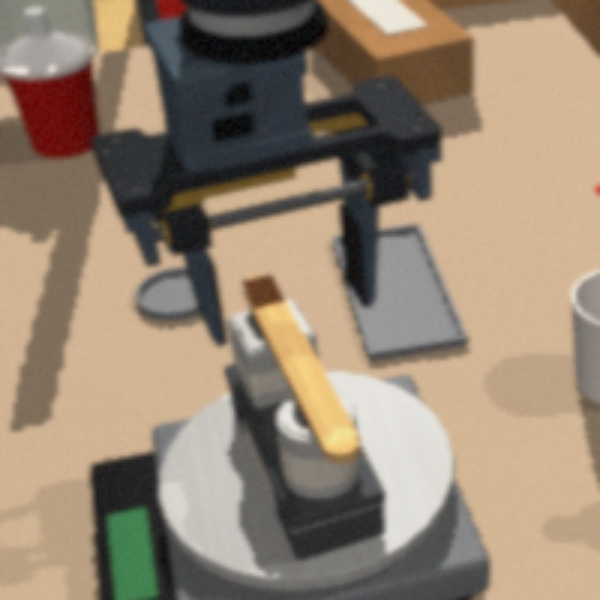

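w4 shows the stick running straight between the fingers, at column 289 against the finger centre at about 284. Descending.

>>> play_rows:
  motion:
    - [0,0,-0.015,0,0.6]
    - [0,0,-0.03,0,0.6]
    - [0,0,-0.042,0,0.6]
    - [0,0,-0.05,0,0.6]
    - [0,0,-0.052,0,0.5]
    - [0,0,-0.052,0,0.3]
    - [0,0,-0.052,0,0.1]
    - [0,0,-0.052,0,0.1]
  squeeze: 15

```text
time_s: 9.05
ee_pos: [505.1, -17.7, 149.0]
ee_rot: [79.3, 89.9, -2.2]
force: [1.1, -0.8, 0.2]
gripper_width: 30.8
```

>>> play_rows:
  motion:
    - [0,0,0,0,0.1]
    - [0,0,0,0,0.1]
    - [0,0,0,0,0.1]
    - [0,0,0,0,0.1]
    - [0,0,0,0,0.1]
    - [0,0,0,0,0.1]
    - [0,0,0.01,0,0.1]
    - [0,0,0.02,0,0.1]

```text
time_s: 9.72
ee_pos: [503.7, -17.5, 167.9]
ee_rot: [-102.9, 89.9, 175.6]
force: [0.3, -0.7, -0.5]
gripper_width: 21.8
```

```bash
python3 look.py w5
```

```text
9.7167 [503.7 -17.5 167.9] jaw 8.54 q [ -3.  14. 103.   0.  63. -12.] 21.777786262768068
```

View pics/w5.png

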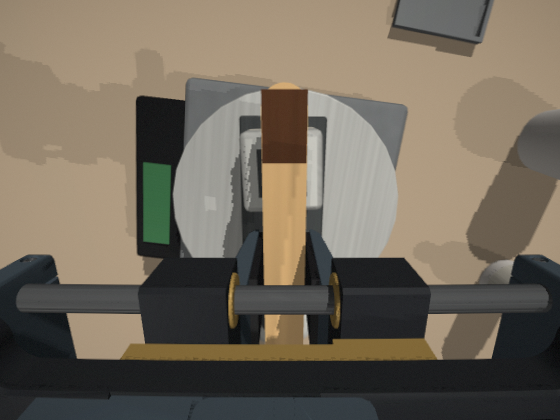

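w5 shows the stick gripped at 21.8 mm and lifted level. Moving to the rest.

>>> play_rows:
  motion:
    - [0,0,0.02,0,0.1]
    - [-0.005,-0.015,0.04,0,0.1]
    - [-0.01,-0.04,0.05,0.02,0.1]
    - [-0.02,-0.075,0.05,0.04,0.1]
    - [-0.03,-0.11,0.05,0.06,0.1]
    - [-0.04,-0.145,0.05,0.08,0.1]
    - [-0.05,-0.18,0.04,0.089,0.1]
    - [-0.06,-0.215,0.02,0.089,0.1]

```text
time_s: 10.43
ee_pos: [445.4, -235.0, 190.3]
ee_rot: [48.6, 89.6, -27.7]
force: [1.1, 0.8, -0.3]
gripper_width: 21.7
```

>>> play_rows:
  motion:
    - [-0.005,-0.02,-0.03,0,0.1]
    - [-0.01,-0.04,-0.06,0,0.1]
    - [-0.015,-0.055,-0.08,0,0.1]
    - [-0.015,-0.058,-0.1,0,0.1]
    - [-0.015,-0.058,-0.115,0,0.1]
    - [-0.015,-0.058,-0.12,0,0.1]
    - [-0.015,-0.058,-0.12,0,0.1]
    - [-0.015,-0.058,-0.12,0,0.1]

```text
time_s: 11.1
ee_pos: [429.9, -290.7, 68.6]
ee_rot: [46.7, 89.9, -29.6]
force: [1.1, -0.5, 0.1]
gripper_width: 21.7
```

```bash
python3 look.py w6; python3 - <<'E'
from h import *
f,_=grab('side'); c=f['img'][270:420,130:330]; cv2.imwrite('pics/s6.png',cv2.resize(c,None,fx=3.5,fy=3.5))
E
```

```text
11.1 [ 429.9 -290.7   68.6] jaw 13.65 q [-35.  21. 109.   0.  50. -49.] 21.73168132743814
```

View pics/w6.png

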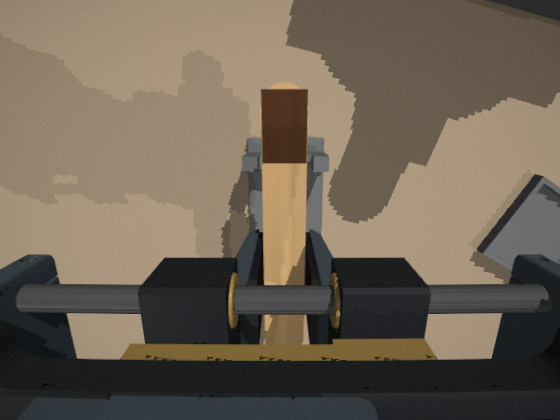

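View pics/s6.png

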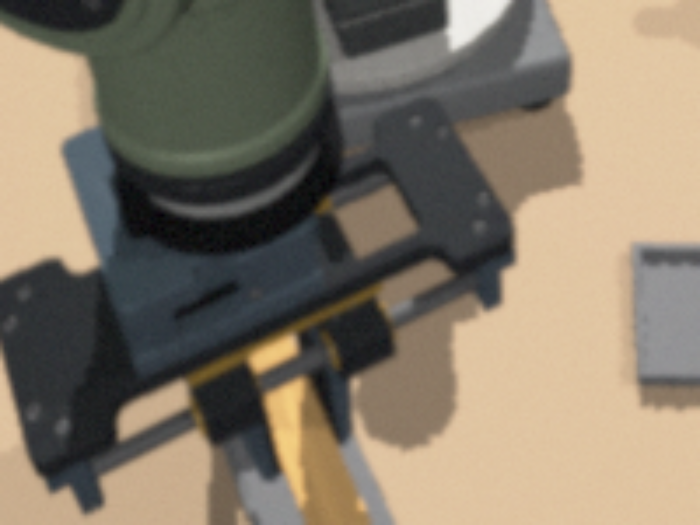

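w6 shows the stick (column 284) centred between the prongs (251 and 319). Lowering and releasing.

>>> play_rows:
  motion:
    - [0,0,-0.015,0,0.1]
    - [0,0,-0.03,0,0.1]
    - [0,0,-0.042,0,0.1]
    - [0,0,-0.05,0,0.1]
    - [0,0,-0.054,0,0.1]
    - [0,0,-0.056,0,0.1]
    - [0,0,-0.056,0,0.5]
    - [0,0,-0.056,0,0.5]

```text
time_s: 11.87
ee_pos: [430.1, -291.0, 12.8]
ee_rot: [43.2, 89.9, -33.2]
force: [-0.2, -0.3, 0.2]
gripper_width: 32.4
```

>>> play_rows:
  motion:
    - [0,0,0,0,0.5]
    - [0,0,0,0,0.5]
    - [0,0,0.01,0,0.5]
    - [0,0,0.03,0,0.5]
    - [0,0,0.06,0,0.5]
    - [0,0,0.1,0,0.7]
    - [0,0,0.14,0,1]
    - [0,0,0.18,0,1]

```text
time_s: 12.53
ee_pos: [429.0, -290.3, 194.7]
ee_rot: [51.3, 90.0, -25.1]
force: [1.2, -0.1, 0.1]
gripper_width: 62.7
```

>>> play_rows:
  motion:
    - [0.02,-0.015,0.03,0,1]
    - [0.04,-0.03,0.05,0,1]
    - [0.06,-0.04,0.07,0,1]
    - [0.08,-0.05,0.07,0,1]
    - [0.1,-0.05,0.07,0,1]
    - [0.12,-0.05,0.07,0,1]
    - [0.12,-0.05,0.07,0,1]
    - [0.12,-0.05,0.07,0,1]

```text
time_s: 13.2
ee_pos: [549.5, -340.3, 262.0]
ee_rot: [-120.3, 90.0, 163.4]
force: [0.3, 0.2, -1.3]
gripper_width: 90.9
```

```bash
python3 look.py w7 stir_stick stick_rest square_dish
```

```text
13.2 [ 549.5 -340.3  262. ] jaw 13.69 q [-33.  24.  75.  -0.  82. -46.] 90.9491197362668
stir_stick [201.4 118.8] 0.97 [ 425.6 -290.5    3. ]
stick_rest [204.8 119.5] 0.73 [ 430.1 -290.4    3. ]
square_dish [367.1 129.2] 0.93 [ 638.9 -252.1    3. ]
```

View pics/w7.png

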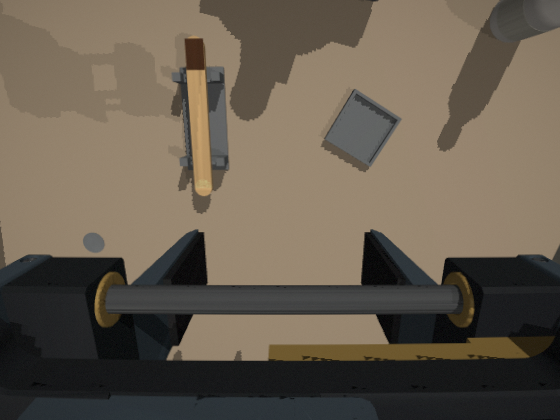

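w7 shows the stick lying in both forks, tips at (196,38) and (204,194), and the dish at (362,129). Verifying and refining the dish.

```bash
python3 - <<'E'
import cv2,numpy as np
i=cv2.imread('pics/w7.png')
a=cv2.resize(i[30:205,165:240],None,fx=3.3,fy=3.3,interpolation=cv2.INTER_CUBIC)
b=cv2.resize(i[84:172,318:406],(528,528),interpolation=cv2.INTER_CUBIC)
c=np.zeros((580,a.shape[1]+528,3),np.uint8);c[:a.shape[0],:a.shape[1]]=a;c[:528,a.shape[1]:]=b
print(a.shape);cv2.imwrite('pics/w7z.png',c)
E
```

```text
(578, 248, 3)
```

View pics/w7z.png

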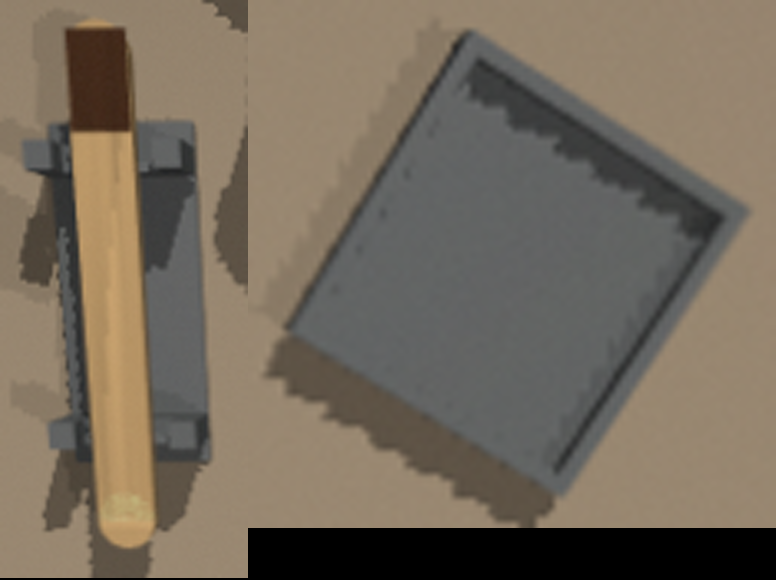

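```bash
python3 - <<'E'
from h import *
import pickle
f,st=pickle.load(open('w7.pkl','rb')); f1,st1=pickle.load(open('w1.pkl','rb'))
g=lambda x,y:(318+(x-248)/6-.4,84+y/6-.4)
m=[(-36,36,9),(36,36,9),(36,-36,9),(-36,-36,9)]
px=[g(472,32),g(748,208),g(560,493),g(291,326)]
print('sq',fit([(f,st,m,px)],[635,-257,-20,0]))
g1=lambda x,y:(335+(x-398)/4.588-.4,80+y/4.588-.4)
px1=[g1(553,28),g1(755,147),g1(627,352),g1(435,243)]
print('both',fit([(f,st,m,px),(f1,st1,m,px1)],[635,-257,-20,0]))
for p in px: print(onz(f,p,9,st).round(1))
h=lambda x,y:(165+x/3.3-.4,30+y/3.3-.4)
for p in [(95,20),(127,547)]: print('stick',onz(f,h(*p),28,st).round(1))
E
```

```text
sq (array([ 631.33, -252.64,  -16.78]), [[-0.0, -1.1], [0.5, -0.0], [0.1, 0.6], [-0.6, 0.4]])
both (array([ 631.34, -252.67,  -16.83]), [[-0.0, -1.1], [0.5, 0.1], [0.1, 0.6], [-0.6, 0.3], [0.2, -1.0], [0.5, -0.5], [0.2, 1.2], [-1.4, 0.5]])
[ 607.7 -209.     9. ]
[ 675.6 -228.7    9. ]
[ 655.  -296.8    9. ]
[ 587.1 -276.1    9. ]
stick [ 406.5 -199.5   28. ]
stick [ 450.2 -383.7   28. ]
```

```bash
python3 - <<'E'
from h import *
t,_=grab('top'); cv2.imwrite('pics/t7.png',t['img'])
q=[onz(t,(230+x/4-.4,180+y/4-.4),9) for x,y in[(518,30),(625,62),(602,158),(497,130)]]
print(np.round(q,1),np.mean(q,0))
for c,n in (((367,203),'t7sq'),((167,279),'t7rd'),((185,207),'t7lt')):
    cv2.imwrite(f'pics/{n}.png',cv2.resize(t['img'][c[1]-40:c[1]+40,c[0]-40:c[0]+40],None,fx=6,fy=6,interpolation=cv2.INTER_CUBIC))
a=[cv2.imread(f'pics/{n}.png')[::1] for n in('t7rd','t7lt')]
cv2.imwrite('pics/t7m.png',cv2.resize(np.hstack(a),(800,400)))
E
```

```text
[[ 675.4 -228.3    9. ]
 [ 653.2 -302.3    9. ]
 [ 587.2 -284.     9. ]
 [ 606.7 -211.9    9. ]] [ 630.61703231 -256.61826818    9.        ]
```

View pics/t7m.png

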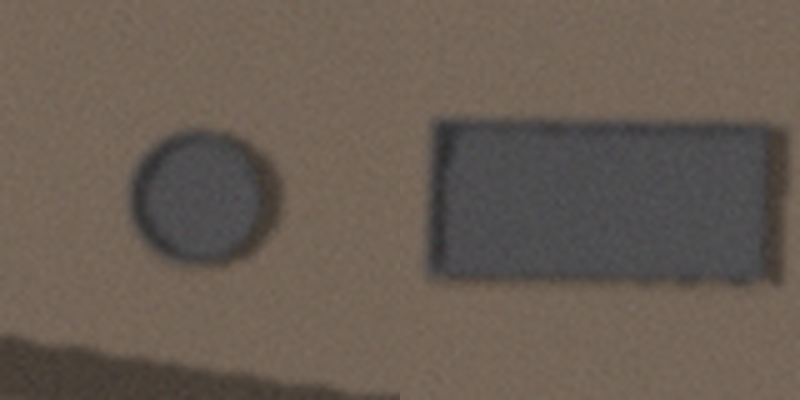

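>>> play_rows:
  motion:
    - [-0.01,0.035,0.006,-0.02,1]
    - [-0.02,0.07,0.012,-0.04,1]
    - [-0.03,0.105,0.018,-0.06,1]
    - [-0.035,0.14,0.024,-0.08,1]
    - [-0.04,0.175,0.03,-0.095,1]
    - [-0.045,0.215,0.036,-0.095,1]
    - [-0.05,0.245,0.04,-0.095,1]
    - [-0.05,0.245,0.04,-0.095,1]

```text
time_s: 14.12
ee_pos: [498.0, -91.2, 303.9]
ee_rot: [124.2, 89.8, 42.6]
force: [-0.6, 0.1, 0.2]
gripper_width: 91.2
```

```bash
python3 look.py w8 round_tin square_tin long_tin; python3 - <<'E'
import cv2
i=cv2.imread('pics/w8.png'); cv2.imwrite('pics/w8z.png',cv2.resize(i[40:210,230:350],None,fx=3.5,fy=3.5,interpolation=cv2.INTER_CUBIC))
E
```

```text
14.1167 [498.  -91.2 303.9] jaw 8.44 q [-12.   9.  89.   0.  82. -20.] 91.20943125695909
round_tin [298.4 164.9] 0.86 [517.1 -76.4   3. ]
long_tin [295.9 126.9] 0.82 [504.9 -23.    3. ]
```

View pics/w8z.png

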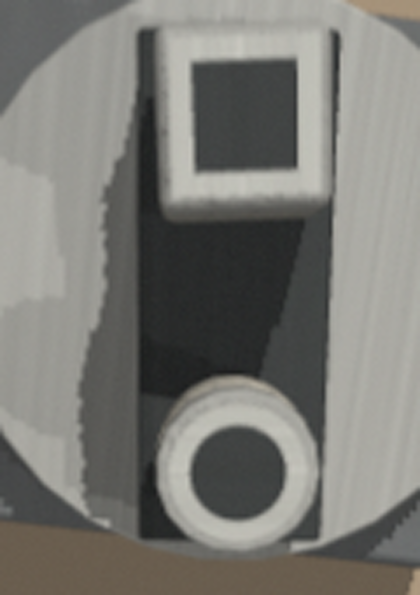

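View pics/w8.png

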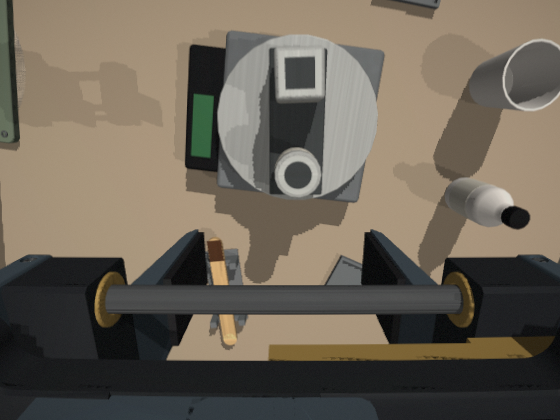

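```bash
python3 - <<'E'
from h import *
import pickle
f,st=pickle.load(open('w8.pkl','rb'))
g=lambda x,y:(230+x/3.5-.4,40+y/3.5-.4)
for z in(154,156): print(onz(f,g(246,115),z,st).round(1),onz(f,g(240,473),z,st).round(1))
q=[onz(f,g(*p),155,st)[:2] for p in[(192,61),(296,57),(298,170),(193,171)]]
for a,b in((0,1),(3,2),(3,0),(2,1)): d=q[b]-q[a]; print(np.degrees(np.arctan2(d[1],d[0])).round(1),np.linalg.norm(d).round(1))
q=[onz(f,g(*p),106,st)[:2] for p in[(138,32),(140,540),(322,540),(338,30)]]
for a,b in((1,0),(2,3),(1,2)): d=q[b]-q[a]; print(np.degrees(np.arctan2(d[1],d[0])).round(1),np.linalg.norm(d).round(1))
print(np.mean(q,0))
E
```

```text
[494.4  29.3 154. ] [508.1 -66.4 154. ]
[494.4  29.  156. ] [508. -66. 156.]
10.6 27.4
9.0 28.3
99.0 27.5
100.9 28.2
98.0 157.5
98.4 158.2
8.4 61.6
[500.98390306 -19.0925462 ]
```

>>> play_rows:
  motion:
    - [-0.001,0.025,-0.02,0.01,1]
    - [-0.002,0.05,-0.04,0.01,1]
    - [-0.003,0.08,-0.06,0.01,1]
    - [-0.004,0.105,-0.08,0.01,1]
    - [-0.005,0.12,-0.1,0.01,1]
    - [-0.005,0.125,-0.11,0.01,1]
    - [-0.005,0.125,-0.11,0.01,1]
    - [-0.005,0.125,-0.11,0.01,1]
  squeeze: 25

```text
time_s: 14.98
ee_pos: [494.8, 28.2, 191.9]
ee_rot: [-36.8, 90.0, -118.1]
force: [0.6, 0.1, 0.7]
gripper_width: 91.0
```

```bash
python3 look.py w9
```

```text
14.9833 [494.8  28.2 191.9] jaw 8.72 q [  2.  12. 102.  -0.  66.  -7.] 91.00156502848705
```

View pics/w9.png

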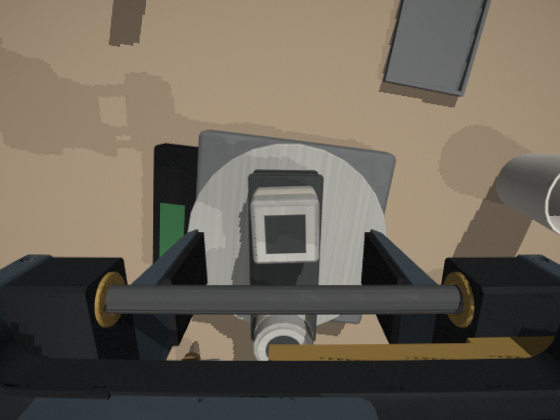

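w9 shows the square tin centred between the fingers (285) and aligned. Descending to grasp.

>>> play_rows:
  motion:
    - [0,0,-0.015,0,1]
    - [0,0,-0.03,0,1]
    - [0,0,-0.045,0,1]
    - [0,0,-0.058,0,1]
    - [0,0,-0.067,0,1]
    - [0,0,-0.07,0,1]
    - [0,0,-0.07,0,0.7]
    - [0,0,-0.07,0,0.45]

```text
time_s: 15.7
ee_pos: [495.2, 29.0, 122.8]
ee_rot: [81.3, 89.9, 0.0]
force: [-0.8, -0.1, 0.0]
gripper_width: 81.0
```

>>> play_rows:
  motion:
    - [0,0,0,0,0.45]
    - [0,0,0,0,0.45]
    - [0,0,0,0,0.45]
    - [0,0,0,0,0.4]
    - [0,0,0.005,0,0.4]
    - [0,0,0.01,0,0.4]
    - [0,0,0.02,0,0.4]
    - [0,0,0.03,0,0.4]

```text
time_s: 16.37
ee_pos: [494.1, 29.4, 152.7]
ee_rot: [-97.3, 90.0, -178.6]
force: [0.0, -0.2, -2.2]
gripper_width: 47.9
```

```bash
python3 look.py w10
```

```text
16.3667 [494.1  29.4 152.7] jaw 8.77 q [  2.  14. 105.   0.  61.  -7.] 47.85728037496432
```

View pics/w10.png

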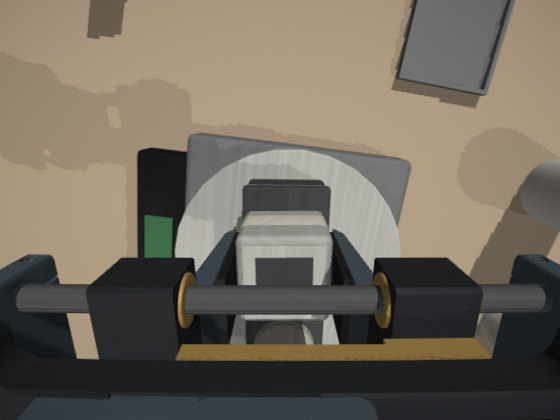

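>>> play_rows:
  motion:
    - [0,0,0.02,0,0.4]
    - [0,0,0.045,0,0.4]
    - [0.01,-0.015,0.06,-0.05,0.4]
    - [0.025,-0.045,0.06,-0.12,0.4]
    - [0.04,-0.08,0.06,-0.2,0.4]
    - [0.055,-0.115,0.06,-0.28,0.4]
    - [0.07,-0.15,0.06,-0.36,0.4]
    - [0.085,-0.18,0.06,-0.42,0.4]

```text
time_s: 17.08
ee_pos: [579.9, -153.0, 212.6]
ee_rot: [66.1, 89.9, -39.4]
force: [0.1, 0.5, -2.4]
gripper_width: 47.9
```

>>> play_rows:
  motion:
    - [0.015,-0.03,-0.02,-0.027,0.4]
    - [0.03,-0.06,-0.04,-0.027,0.4]
    - [0.043,-0.085,-0.065,-0.027,0.4]
    - [0.05,-0.1,-0.09,-0.027,0.4]
    - [0.052,-0.1035,-0.11,-0.027,0.4]
    - [0.052,-0.1035,-0.125,-0.027,0.4]
    - [0.052,-0.1035,-0.13,-0.027,0.4]
    - [0.052,-0.1035,-0.13,-0.027,0.4]

```text
time_s: 17.75
ee_pos: [630.5, -253.8, 80.5]
ee_rot: [-97.4, 89.8, 155.8]
force: [0.2, 0.5, -2.5]
gripper_width: 48.1
```

```bash
python3 look.py w11; python3 - <<'E'
from h import *
f,_=grab('side'); c=f['img'][240:400,230:430]; cv2.imwrite('pics/s11.png',cv2.resize(c,None,fx=3.5,fy=3.5))
E
```

```text
17.75 [ 630.5 -253.8   80.5] jaw -16.85 q [-23.  33.  85.   0.  62.  -6.] 48.07438283695333
```

View pics/w11.png

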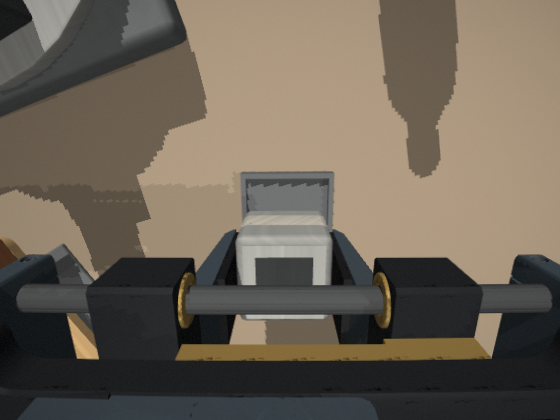

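View pics/s11.png

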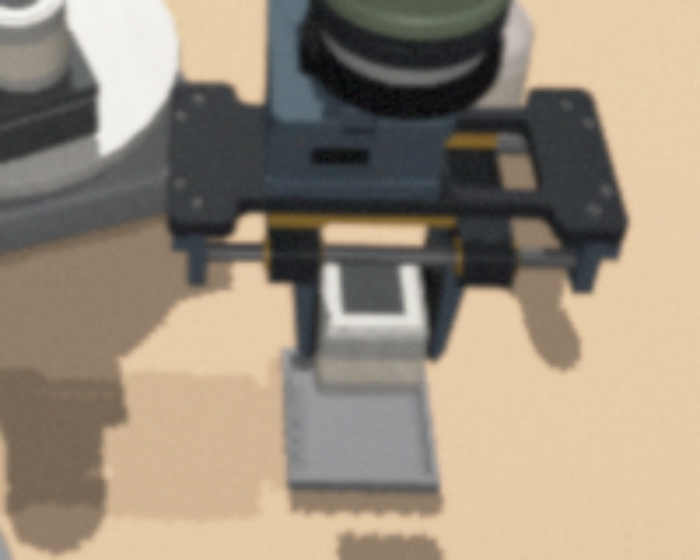

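```bash
python3 - <<'E'
from h import *
import pickle
f,st=pickle.load(open('w11.pkl','rb'))
a,b=onz(f,(240.5,172.5),9,st),onz(f,(334,172.5),9,st); c=(a+b)/2; print(a,b,c,np.linalg.norm(a-b))
d=(b-a)/np.linalg.norm(b-a); n=np.array([d[1],-d[0],0]); print('dish centre',c+36*n, np.degrees(np.arctan2(d[1],d[0])))
# tin top far edge, z ~ tin top: base = TCPz-16 -> top TCPz+34
z=st['ee_pos'][2]+34
a,b=onz(f,(238.5,240),z,st),onz(f,(331,240),z,st); print(a,b,np.linalg.norm(a-b))
E
```

```text
[ 608.41644495 -207.71324886    9.        ] [ 676.82858077 -228.39763029    9.        ] [ 642.62251286 -218.05543958    9.        ] 71.47072101580986
dish centre [ 632.20373268 -252.51482175    9.        ] -16.822670437954326
[ 616.57687023 -224.49849873  114.49825113] [ 657.16541977 -236.74442144  114.49825113] 42.395671671555625
```

Dish centre here is (632.2,-252.5) with the tin over it. Lowering.

>>> play_rows:
  motion:
    - [0.001,0,-0.015,0,0.4]
    - [0.001,0.0,-0.03,0,0.4]
    - [0.001,0.0,-0.043,0,0.4]
    - [0.001,0.0,-0.052,0,0.4]
    - [0.001,0,-0.057,0,0.4]
    - [0.001,0,-0.06,0,0.4]
    - [0.001,0,-0.062,0,0.4]
    - [0.001,0,-0.0625,0,0.4]

```text
time_s: 18.52
ee_pos: [632.7, -254.0, 24.0]
ee_rot: [86.0, 89.9, -20.8]
force: [-6.3, 2.9, 15.1]
gripper_width: 48.0
```

>>> play_rows:
  motion:
    - [0,0,0,0,0.4]
    - [0,0,-0.0005,0,0.4]
    - [0,0,-0.0005,0,0.55]
    - [0,0,-0.0005,0,0.7]
    - [0,0,-0.0005,0,0.8]
    - [0,0,0,0,0.9]
    - [0,0,0,0,0.9]
    - [0,0,0.01,0,0.9]

```text
time_s: 19.18
ee_pos: [631.1, -253.5, 27.6]
ee_rot: [-96.3, 89.8, 156.9]
force: [0.1, 0.5, -1.3]
gripper_width: 80.5
```

>>> play_rows:
  motion:
    - [0,0,0.03,0,1]
    - [0,0,0.06,0,1]
    - [0,0,0.1,0,1]
    - [0,0,0.14,0.05,1]
    - [0,0,0.17,0.1,1]
    - [-0.01,-0.02,0.2,0.15,1]
    - [-0.02,-0.04,0.22,0.2,1]
    - [-0.03,-0.06,0.24,0.25,1]

```text
time_s: 19.85
ee_pos: [602.3, -314.5, 272.4]
ee_rot: [62.9, 89.8, -29.4]
force: [0.4, 0.5, 0.6]
gripper_width: 91.1
```

```bash
python3 look.py w12 square_tin square_dish; python3 - <<'E'
import cv2
i=cv2.imread('pics/w12.png'); cv2.imwrite('pics/w12z.png',cv2.resize(i[50:230,190:400],None,fx=3.3,fy=3.3,interpolation=cv2.INTER_CUBIC))
E
```

```text
19.85 [ 602.3 -314.5  272.4] jaw -2.31 q [-29.  27.  68.  -0.  85. -26.] 91.14875299305145
square_tin [304.6 131.9] 0.8 [ 632.1 -256.     3. ]
```

View pics/w12z.png

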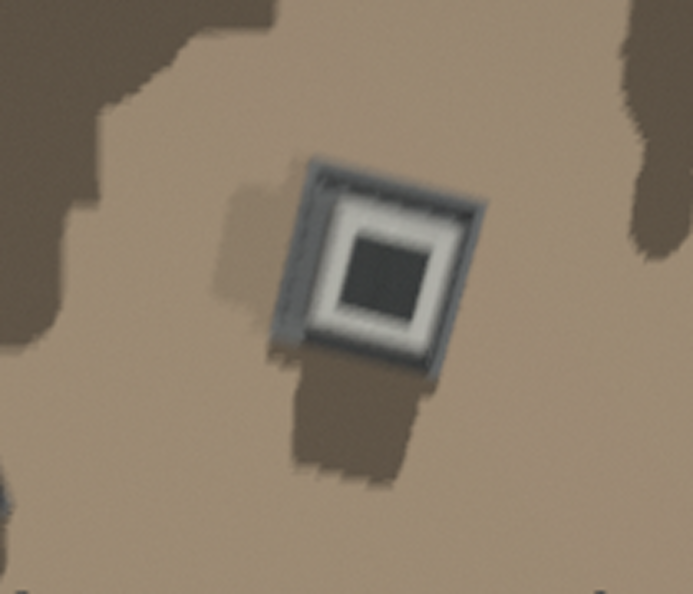

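```bash
python3 - <<'E'
from h import *
import pickle
f,st=pickle.load(open('w12.pkl','rb'))
g=lambda x,y:(190+x/3.3-.4,50+y/3.3-.4)
m=[(-36,36,9),(36,36,9),(36,-36,9)]
print('dish',fit([(f,st,m,[g(313,160),g(487,203),g(434,380)])],[632,-253,-17,0]))
print('panel z53',onz(f,g(387,280),53,st).round(1),'z59',onz(f,g(387,280),59,st).round(1))
for lab,cs,z in(('panel',[(358,234),(430,250),(412,326),(340,310)],52),('rim',[(338,194),(464,222),(436,354),(306,330)],53)):
    q=[onz(f,g(*p),z,st)[:2] for p in cs]
    print(lab,np.mean(q,0).round(1),[np.linalg.norm(q[i]-q[i-1]).round(1) for i in range(4)])
for n in('side','top'):
    p,_=grab(n); o=proj(p,[632,-253,30])[0].astype(int); cv2.imwrite(f'pics/{n}12.png',cv2.resize(p['img'][o[1]-45:o[1]+45,o[0]-45:o[0]+45],None,fx=6,fy=6,interpolation=cv2.INTER_CUBIC))
E
```

```text
dish (array([ 629.96, -255.7 ,  -16.76]), [[-0.7, -1.0], [0.0, 0.6], [0.7, 0.2]])
panel z53 [ 631.5 -256.8   53. ] z59 [ 631.1 -256.5   59. ]
panel [ 630.8 -256.9] [np.float64(27.5), np.float64(26.6), np.float64(27.7), np.float64(27.1)]
rim [ 631.2 -255.4] [np.float64(49.0), np.float64(46.0), np.float64(47.7), np.float64(48.6)]
```

View pics/side12.png

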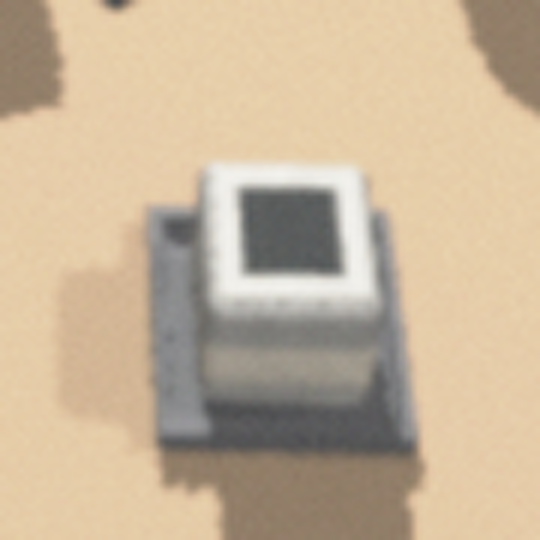

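The side view shows the square tin standing inside its dish. The measured tin-to-dish offset is about 1 mm, which rules out a rim perch. Now the round tin.

>>> play_rows:
  motion:
    - [-0.012,0.035,0,0.04,1]
    - [-0.025,0.07,0,0.08,1]
    - [-0.04,0.105,0,0.12,1]
    - [-0.055,0.14,-0.01,0.16,1]
    - [-0.07,0.175,-0.03,0.19,1]
    - [-0.082,0.21,-0.05,0.19,1]
    - [-0.09,0.24,-0.07,0.19,1]
    - [-0.0945,0.248,-0.0775,0.19,1]

```text
time_s: 20.77
ee_pos: [503.7, -60.9, 188.2]
ee_rot: [-121.0, 89.5, 157.5]
force: [-0.2, 1.4, -0.1]
gripper_width: 91.4
```

>>> play_rows:
  motion:
    - [0,0,0,0,1]
    - [0,0,0,0,1]
    - [0,0,0,0,1]
    - [0,0,0,0,1]
    - [0,0,0,0,1]
    - [0,0,0,0,1]
    - [0,0,0,0,1]
    - [0,0,0,0,1]

```text
time_s: 21.43
ee_pos: [508.1, -66.5, 192.1]
ee_rot: [75.3, 90.0, -6.4]
force: [0.1, 1.0, 0.3]
gripper_width: 91.3
```

```bash
python3 look.py w13 round_tin round_dish long_tray; python3 - <<'E'
from h import *
f,_=grab('side'); c=f['img'][150:300,150:350]; cv2.imwrite('pics/s13.png',cv2.resize(c,None,fx=3.5,fy=3.5))
E
```

```text
21.4333 [508.1 -66.5 192.1] jaw 8.32 q [ -9.  14. 100.   0.  67. -17.] 91.26790289678809
round_tin [286.4 210.8] 0.97 [513.8 -92.7   3. ]
```

View pics/w13.png

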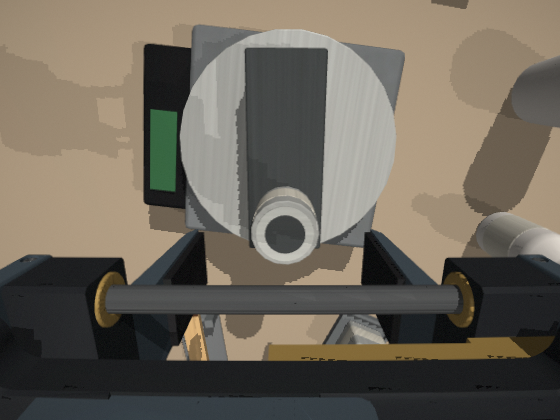

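View pics/s13.png

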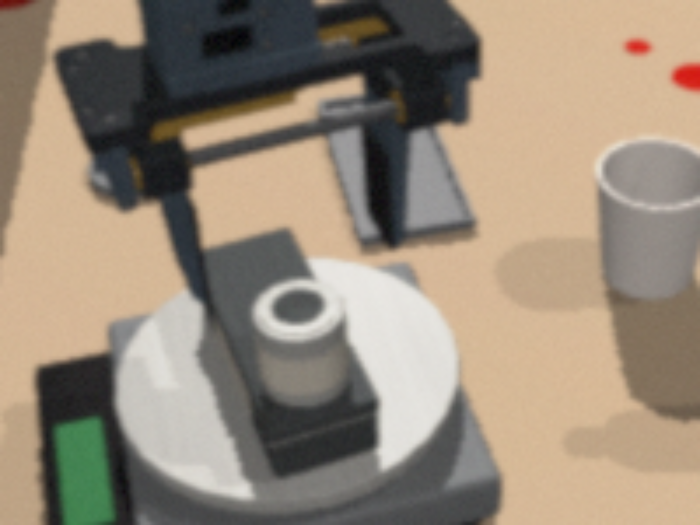

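```bash
python3 - <<'E'
from h import *
import pickle
f,st=pickle.load(open('w13.pkl','rb'))
print(onz(f,(285.3,233.5),155,st).round(1))
m=[(-31,80,40),(31,80,40)]
a,b=onz(f,(246.5,48.5),106,st),onz(f,(328,48.5),106,st); print(a.round(1),b.round(1),np.linalg.norm(a-b),np.degrees(np.arctan2(*(b-a)[1::-1])))
d=(b-a)/np.linalg.norm(b-a); print((a+b)/2+80*np.array([d[1],-d[0],0]))
E
```

```text
[507.7 -65.2 155. ]
[461.2  55.8 106. ] [520.6  64.5 106. ] 60.00062882122347 8.343802966455067
[502.51465717 -18.9879166  106.        ]
```

>>> play_rows:
  motion:
    - [0,0.001,-0.015,0,1]
    - [0,0.001,-0.03,0,1]
    - [0,0.001,-0.045,0,1]
    - [0,0.001,-0.058,0,1]
    - [0,0.001,-0.067,0,1]
    - [0,0.001,-0.07,0,1]
    - [0,0.001,-0.07,0,0.7]
    - [0,0.001,-0.07,0,0.45]

```text
time_s: 22.35
ee_pos: [508.3, -65.2, 122.4]
ee_rot: [73.8, 89.9, -7.9]
force: [-0.3, 0.6, 0.2]
gripper_width: 80.6
```

>>> play_rows:
  motion:
    - [0,0,0,0,0.45]
    - [0,0,0,0,0.45]
    - [0,0,0,0,0.45]
    - [0,0,0,0,0.4]
    - [0,0,0.005,0,0.4]
    - [0,0,0.01,0,0.4]
    - [0,0,0.025,0,0.4]
    - [0,0,0.04,0,0.4]

```text
time_s: 23.02
ee_pos: [507.3, -65.0, 162.2]
ee_rot: [-107.7, 89.9, 170.6]
force: [0.5, 0.3, -1.6]
gripper_width: 47.6
```

```bash
python3 look.py w14
```

```text
23.0167 [507.3 -65.  162.2] jaw 8.36 q [ -9.  15. 102.   0.  63. -17.] 47.638772036980896
```

View pics/w14.png

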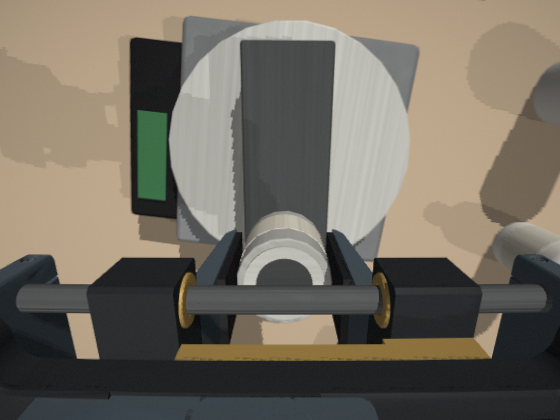

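w14 shows the round tin gripped at 47.6 mm. Carrying it left and viewing the dish and tray on the way.

>>> play_rows:
  motion:
    - [0,0.01,0.02,0,0.4]
    - [0,0.035,0.04,0,0.4]
    - [0,0.07,0.06,0,0.4]
    - [0,0.105,0.07,0,0.4]
    - [0,0.14,0.08,0,0.4]
    - [0,0.175,0.08,0,0.4]
    - [0,0.205,0.08,0,0.4]
    - [0,0.225,0.08,0,0.4]

```text
time_s: 23.73
ee_pos: [507.5, 162.7, 242.1]
ee_rot: [147.4, 89.9, 65.9]
force: [-0.8, -0.2, -0.6]
gripper_width: 47.3
```

>>> play_rows:
  motion:
    - [0,0.01,0,0,0.4]
    - [0,0.015,0,0,0.4]
    - [0,0.015,0,0,0.4]
    - [0,0.015,0,0,0.4]
    - [0,0.015,0,0,0.4]
    - [0,0.015,0,0,0.4]
    - [0,0.015,0,0,0.4]
    - [0,0.015,0,0,0.4]

```text
time_s: 24.4
ee_pos: [508.0, 174.2, 242.0]
ee_rot: [68.0, 90.0, -13.7]
force: [0.3, -0.1, -1.2]
gripper_width: 47.4
```

```bash
python3 look.py w15 round_dish long_tray
```

```text
24.4 [508.  174.2 242. ] jaw 8.31 q [18. 14. 92. -0. 74.  9.] 47.363097842002034
round_dish [235.   72.5] 0.6 [430.1 295.2   3. ]
long_tray [385.5 136.1] 0.86 [625.2 248.6   3. ]
```

View pics/w15.png

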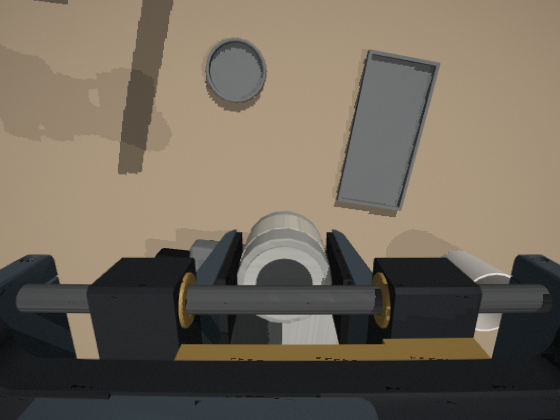

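```bash
python3 - <<'E'
import cv2,numpy as np
i=cv2.imread('pics/w15.png')
a=cv2.resize(i[30:115,195:280],(400,400),interpolation=cv2.INTER_CUBIC)
b=cv2.resize(i[40:220,325:445],(400,600),interpolation=cv2.INTER_CUBIC)
c=np.zeros((600,800,3),np.uint8);c[:400,:400]=a;c[:,400:]=b
cv2.imwrite('pics/w15z.png',c)
E
```

```text
(no output)
```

View pics/w15z.png

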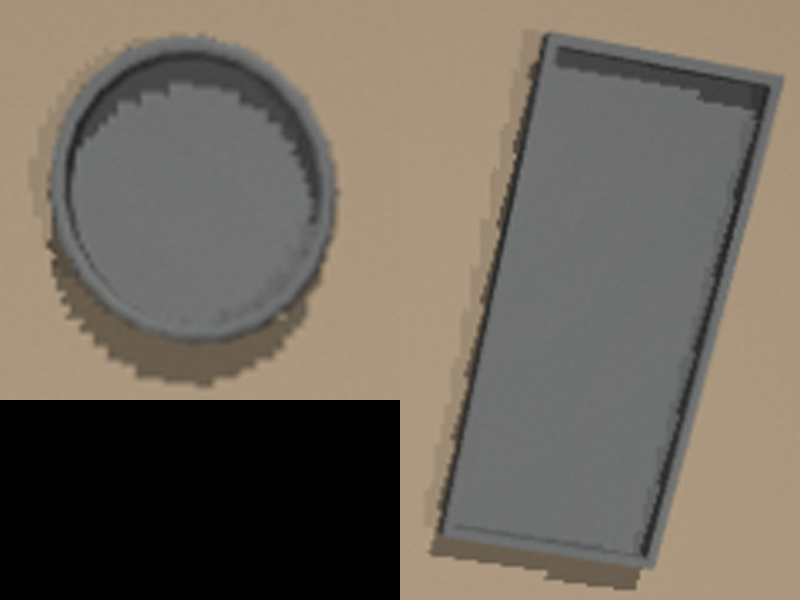

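```bash
python3 - <<'E'
from h import *
import pickle
f,st=pickle.load(open('w15.pkl','rb'))
g=lambda x,y:(195+x*85/400-.4,30+y*85/400-.4)
# points on outer rim ellipse
q=np.array([onz(f,g(*p),9,st)[:2] for p in[(195,38),(335,190),(200,340),(54,190),(297,85),(97,82),(300,290),(100,297)]])
r=least_squares(lambda p:np.hypot(*(q-p[:2]).T)-p[2],[430,297,36]); print('round',r.x.round(1),r.fun.round(1))
h=lambda x,y:(325+(x-400)*.3-.4,40+y*.3-.4)
px=[h(546,35),h(784,78),h(652,568),h(441,533)]
m=[(-43,92,9),(43,92,9),(43,-92,9),(-43,-92,9)]
print('tray',fit([(f,st,m,px)],[625,245,0,0]),fit([(f,st,m,px)],[625,245,0,0],True)[0])
t,_=grab('top'); print(onz(t,(127+200/5-.4,239+198/5-.4),9), onz(t,(145+ (200+5)/5-.4,167+200/5-.4),9))
E
```

```text
round [432.1 297.   35.1] [ 0.1 -0.2  0.2  0.2  0.6 -0.7 -0.4  0.2]
tray (array([623.28, 249.87,  -0.88]), [[0.3, -1.0], [-0.2, -0.4], [0.0, 0.8], [-0.2, 1.2]]) [624.42 250.1   -0.91  -3.78]
[432.05956902 292.24697975   9.        ] [623.70048264 243.72887806   9.        ]
```

Round dish is at (432,297) and the tray at (623,250) with yaw -0.9°. Approaching the round dish.

>>> play_rows:
  motion:
    - [-0.015,0.025,0,0,0.4]
    - [-0.035,0.055,-0.02,0,0.4]
    - [-0.055,0.085,-0.05,0,0.4]
    - [-0.07,0.11,-0.08,0,0.4]
    - [-0.076,0.122,-0.11,0,0.4]
    - [-0.076,0.122,-0.14,0,0.4]
    - [-0.076,0.122,-0.162,0,0.4]
    - [-0.076,0.122,-0.162,0,0.4]

```text
time_s: 25.27
ee_pos: [428.6, 295.4, 75.7]
ee_rot: [-64.4, 89.4, -145.9]
force: [-0.6, -0.7, -1.4]
gripper_width: 47.3
```

```bash
python3 look.py w16
```

```text
25.2667 [428.6 295.4  75.7] jaw 8.43 q [ 33.  21. 108.  -0.  52.  25.] 47.301502472082404
```

View pics/w16.png

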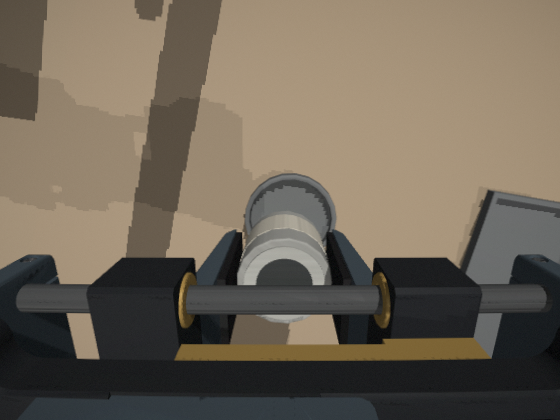

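```bash
python3 - <<'E'
from h import *
import pickle
f,st=pickle.load(open('w16.pkl','rb'))
q=np.array([onz(f,p,9,st)[:2] for p in[(245.5,212),(335.5,212),(290.5,174),(258,186),(323,186)]])
r=least_squares(lambda p:np.hypot(*(q-p).T)-36,[430,297]); print('round',r.x.round(1),r.fun.round(1)); print(sensors.state()['ee_pos'])
E
```

```text
round [431.7 297.6] [-0.6 -0.6 -0.2  0.3  0.2]
[430.36817943 296.18810372  78.17158607]
```

>>> play_rows:
  motion:
    - [0,0,-0.01,0,0.4]
    - [0,0,-0.02,0,0.4]
    - [0,0,-0.03,0,0.4]
    - [0,0,-0.038,0,0.4]
    - [0,0,-0.045,0,0.4]
    - [0,0,-0.05,0,0.4]
    - [0,0,-0.053,0,0.4]
    - [0,0,-0.055,0,0.4]

```text
time_s: 25.98
ee_pos: [431.8, 296.8, 24.5]
ee_rot: [-58.4, 90.0, -140.0]
force: [-0.4, -0.4, -2.0]
gripper_width: 47.2
```

>>> play_rows:
  motion:
    - [0,0,-0.001,0,0.4]
    - [0,0,-0.002,0,0.4]
    - [0,0,-0.003,0,0.4]
    - [0,0,-0.004,0,0.4]
    - [0,0,-0.005,0,0.4]
    - [0,0,-0.0055,0,0.4]
    - [0,0,-0.0055,0,0.4]
    - [0,0,-0.0055,0,0.4]

```text
time_s: 26.65
ee_pos: [432.2, 297.1, 22.8]
ee_rot: [113.9, 89.9, 32.2]
force: [-5.4, -4.1, 21.6]
gripper_width: 47.5
```

```bash
python3 look.py w17
```

```text
26.65 [432.2 297.1  22.8] jaw 8.36 q [ 33.  25. 111.  -0.  44.  25.] 47.538573670680016
```

View pics/w17.png

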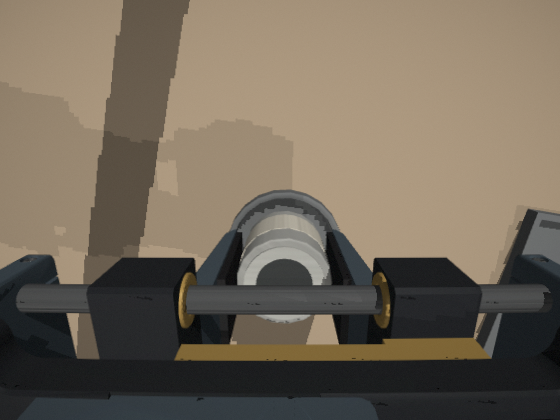

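Firm contact (21 N) with the tin centred, so I'll relieve the pressure and open.

>>> play_rows:
  motion:
    - [0,0,0.001,0,0.4]
    - [0,0,0.002,0,0.4]
    - [0,0,0.003,0,0.4]
    - [0,0,0.003,0,0.55]
    - [0,0,0.003,0,0.7]
    - [0,0,0.003,0,0.85]
    - [0,0,0.003,0,0.95]
    - [0,0,0.005,0,0.95]

```text
time_s: 27.37
ee_pos: [431.7, 296.8, 24.1]
ee_rot: [-62.7, 89.9, -144.3]
force: [-0.9, -0.5, -0.6]
gripper_width: 73.8
```

>>> play_rows:
  motion:
    - [0,0,0.02,0,1]
    - [0,0,0.05,0,1]
    - [0,0,0.08,0,1]
    - [0,0,0.115,0,1]
    - [0,-0.01,0.15,0,1]
    - [0.01,-0.04,0.18,0,1]
    - [0.02,-0.07,0.21,0,1]
    - [0.02,-0.08,0.22,0,1]

```text
time_s: 28.03
ee_pos: [454.2, 215.2, 248.7]
ee_rot: [92.1, 89.6, 10.4]
force: [0.6, 0.4, 0.7]
gripper_width: 91.5
```

```bash
python3 look.py w18 round_tin round_dish; python3 - <<'E'
from h import *
i=cv2.imread('pics/w18.png'); a=cv2.resize(i[70:190,180:300],(400,400),interpolation=cv2.INTER_CUBIC)
f,_=grab('side');o=proj(f,[432,297,30])[0].astype(int); b=cv2.resize(f['img'][o[1]-33:o[1]+33,o[0]-33:o[0]+33],(400,400),interpolation=cv2.INTER_CUBIC)
cv2.imwrite('pics/w18z.png',np.hstack([a,b]))
E
```

```text
28.0333 [454.2 215.2 248.7] jaw 8.3 q [24. 10. 96. -0. 74. 16.] 91.50879491295869
round_tin [275.3 115.8] 0.74 [432.5 293.8   3. ]
```

View pics/w18z.png

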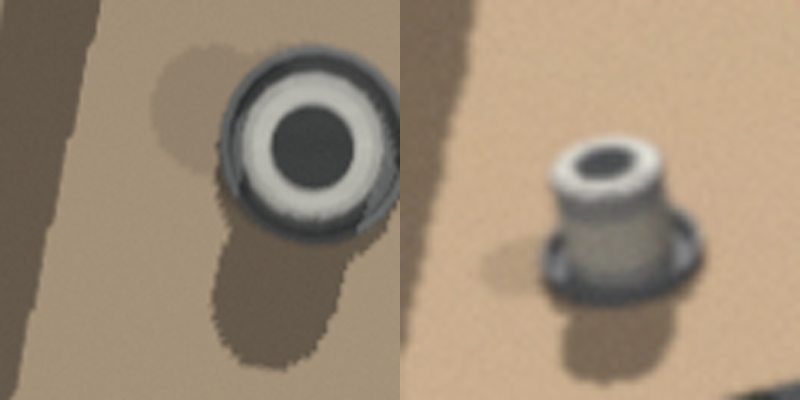

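View pics/w18.png

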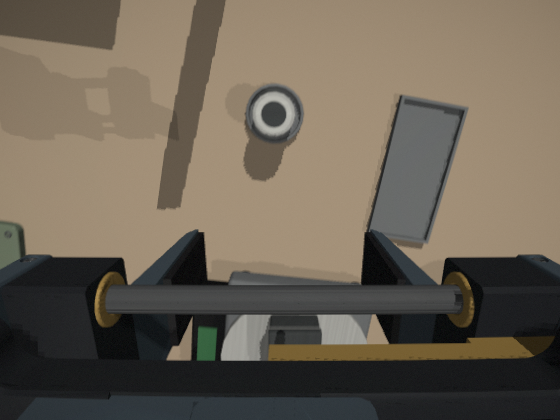

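The round tin stands concentric and upright in its dish. Now the long tin.

>>> play_rows:
  motion:
    - [0.005,-0.03,0,0,1]
    - [0.012,-0.065,-0.01,0,1]
    - [0.02,-0.1,-0.02,0,1]
    - [0.028,-0.135,-0.04,0,1]
    - [0.036,-0.17,-0.06,0,1]
    - [0.043,-0.205,-0.08,0,1]
    - [0.048,-0.23,-0.09,0,1]
    - [0.05,-0.236,-0.0945,0,1]
  squeeze: 35

```text
time_s: 28.9
ee_pos: [500.3, -21.1, 146.2]
ee_rot: [-95.1, 89.6, -176.9]
force: [-0.3, 0.8, -0.4]
gripper_width: 91.2
```

>>> play_rows:
  motion:
    - [0,0,0,0,1]
    - [0,0,0,0,1]
    - [0,0,0,0,1]
    - [0,0,0,0,1]
    - [0,0,0,0,1]
    - [0,0,0,0,1]
    - [0,0,0,0,1]
    - [0,0,0,0,1]

```text
time_s: 29.57
ee_pos: [501.9, -18.8, 150.3]
ee_rot: [82.2, 90.0, 0.6]
force: [-0.2, 0.1, 0.5]
gripper_width: 91.2
```

```bash
python3 look.py w19 long_tin
```

```text
29.5667 [501.9 -18.8 150.3] jaw 8.39 q [ -3.  15. 105.   0.  61. -12.] 91.16871727357619
long_tin [285.  213.7] 0.63 [504.6 -36.2   3. ]
```

View pics/w19.png

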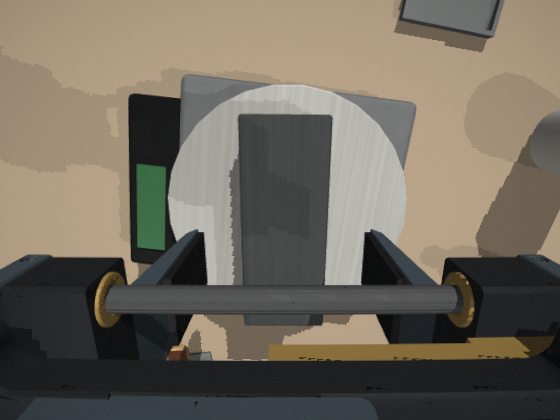

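```bash
python3 - <<'E'
from h import *
import pickle
f,st=pickle.load(open('w19.pkl','rb'))
q=[onz(f,p,106,st)[:2] for p in[(238.5,114.5),(332,114.5),(324.5,325.5),(244.5,325.5)]]
print(np.round(q,1),np.mean(q,0)); 
for a,b in((0,1),(3,0),(2,1)): d=q[b]-q[a]; print(np.degrees(np.arctan2(d[1],d[0])).round(1),np.linalg.norm(d).round(1))
E
```

```text
[[ 460.    56.4]
 [ 519.9   65.2]
 [ 543.9  -91.8]
 [ 481.6 -101. ]] [501.35678581 -17.78722557]
8.4 60.5
97.8 158.8
98.7 158.9
```

Centre (501.4,-17.8) and yaw 8.3°, within 1 mm of the gripper. Descending to grasp.

>>> play_rows:
  motion:
    - [0,0.001,-0.012,0,1]
    - [0,0.001,-0.026,0,1]
    - [0,0.001,-0.04,0,1]
    - [0,0.001,-0.053,0,1]
    - [0,0.001,-0.062,0,1]
    - [0,0.001,-0.068,0,1]
    - [0,0.001,-0.07,0,0.9]
    - [0,0.001,-0.07,0,0.6]

```text
time_s: 30.33
ee_pos: [501.8, -18.1, 79.8]
ee_rot: [-104.8, 90.0, 173.6]
force: [0.0, -0.4, -0.5]
gripper_width: 80.9
```

>>> play_rows:
  motion:
    - [0,0,0,0,0.55]
    - [0,0,0,0,0.55]
    - [0,0,0,0,0.55]
    - [0,0,0,0,0.55]
    - [0,0,0.003,0,0.55]
    - [0,0,0.01,0,0.55]
    - [0,0,0.02,0,0.55]
    - [0,0,0.03,0,0.55]

```text
time_s: 31.0
ee_pos: [501.7, -18.1, 110.8]
ee_rot: [-103.9, 90.0, 174.5]
force: [-0.6, 0.5, -1.6]
gripper_width: 61.7
```

```bash
python3 look.py w20;python3 - <<'E'
from h import *
f,_=grab('side'); c=f['img'][150:300,150:350]; cv2.imwrite('pics/s20.png',cv2.resize(c,None,fx=3.5,fy=3.5))
E
```

```text
31.0 [501.7 -18.1 110.8] jaw 8.36 q [ -3.  17. 108.   0.  55. -12.] 61.67019321387975
```

View pics/s20.png

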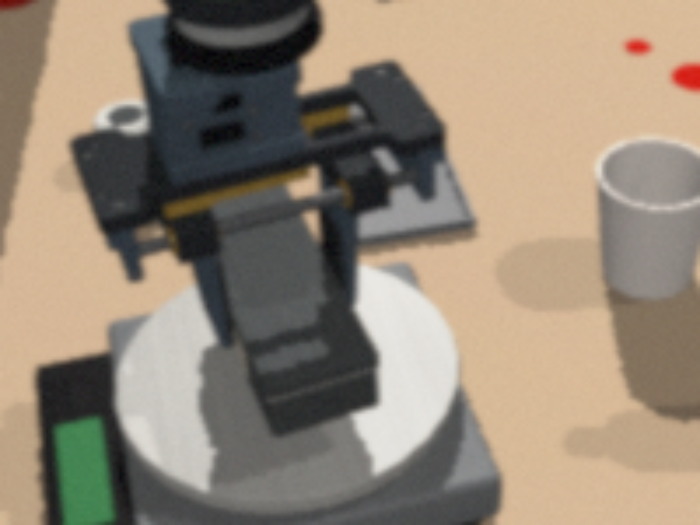

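>>> play_rows:
  motion:
    - [0,0,0.02,0,0.55]
    - [0.005,0.015,0.04,0,0.55]
    - [0.018,0.04,0.05,-0.03,0.55]
    - [0.033,0.073,0.05,-0.06,0.55]
    - [0.048,0.106,0.05,-0.09,0.55]
    - [0.063,0.139,0.05,-0.12,0.55]
    - [0.078,0.172,0.05,-0.15,0.55]
    - [0.092,0.204,0.05,-0.161,0.55]

```text
time_s: 31.77
ee_pos: [594.3, 187.7, 160.0]
ee_rot: [93.9, 90.0, 3.0]
force: [0.8, -0.7, -2.0]
gripper_width: 61.7
```

>>> play_rows:
  motion:
    - [0.013,0.03,-0.01,0,0.55]
    - [0.023,0.05,-0.025,0,0.55]
    - [0.028,0.06,-0.045,0,0.55]
    - [0.0295,0.064,-0.06,0,0.55]
    - [0.0295,0.064,-0.075,0,0.55]
    - [0.0295,0.064,-0.08,0,0.55]
    - [0.0295,0.064,-0.08,0,0.55]
    - [0.0295,0.064,-0.08,0,0.55]

```text
time_s: 32.43
ee_pos: [623.5, 249.7, 80.3]
ee_rot: [103.7, 90.0, 12.8]
force: [1.1, -0.5, -1.2]
gripper_width: 61.6
```

```bash
python3 look.py w21;python3 - <<'E'
from h import *
f,_=grab('side'); c=f['img'][120:270,170:370]; cv2.imwrite('pics/s21.png',cv2.resize(c,None,fx=3.5,fy=3.5))
E
```

```text
32.4333 [623.5 249.7  80.3] jaw -0.88 q [21. 33. 86. -0. 61. 22.] 61.61032701189299
```

View pics/w21.png

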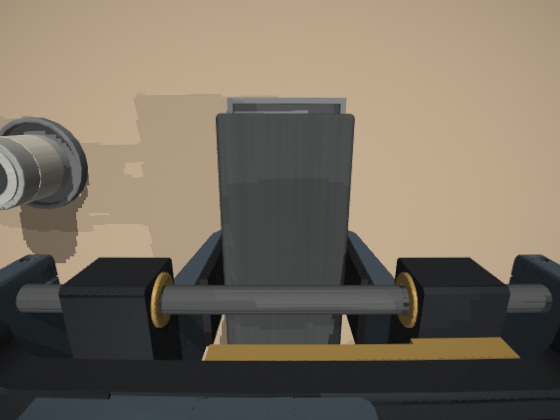

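View pics/s21.png

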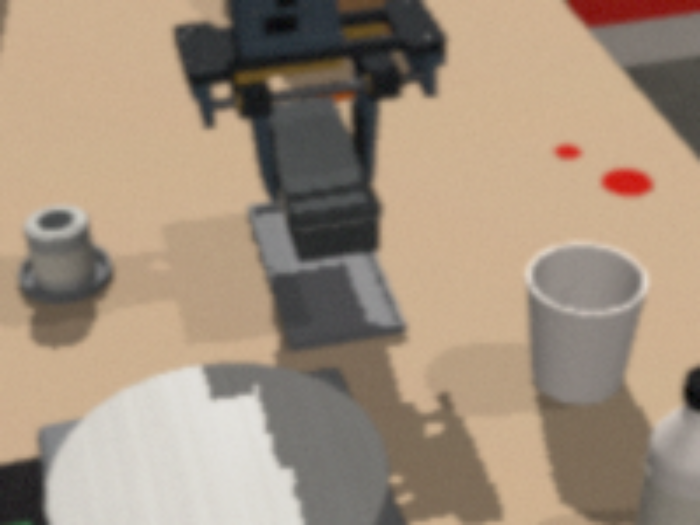

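```bash
python3 - <<'E'
from h import *
import pickle
f,st=pickle.load(open('w21.pkl','rb'))
def e(a,b,z,L):
    a,b=onz(f,a,z,st),onz(f,b,z,st); d=(b-a)/np.linalg.norm(b-a); c=(a+b)/2+L*np.array([d[1],-d[0],0]); print(np.linalg.norm(a-b).round(1),np.degrees(np.arctan2(d[1],d[0])).round(2),c.round(1))
e((226.5,97.5),(346.5,97.5),9,92); e((217,114),(354.5,114),st['ee_pos'][2]+26,80)
E
```

```text
86.3 -0.87 [624.3 250.2   9. ]
59.9 -0.87 [623.2 249.6 106.3]
```

Tin and tray centres agree to about 1 mm. Lowering.

>>> play_rows:
  motion:
    - [0.001,0.0005,-0.01,0,0.55]
    - [0.001,0.0005,-0.02,0,0.55]
    - [0.001,0.0005,-0.03,0,0.55]
    - [0.001,0.0005,-0.038,0,0.55]
    - [0.001,0.0005,-0.045,0,0.55]
    - [0.001,0.0005,-0.05,0,0.55]
    - [0.001,0.0005,-0.054,0,0.55]
    - [0.001,0.0005,-0.056,0,0.55]

```text
time_s: 33.2
ee_pos: [624.2, 250.3, 23.2]
ee_rot: [-66.8, 90.0, -157.7]
force: [-0.5, -0.0, -2.2]
gripper_width: 61.8
```

>>> play_rows:
  motion:
    - [0,0,-0.001,0,0.55]
    - [0,0,-0.002,0,0.55]
    - [0,0,-0.003,0,0.55]
    - [0,0,-0.004,0,0.55]
    - [0,0,-0.005,0,0.55]
    - [0,0,-0.005,0,0.55]
    - [0,0,-0.005,0,0.55]
    - [0,0,-0.005,0,0.55]

```text
time_s: 33.87
ee_pos: [624.4, 250.4, 19.1]
ee_rot: [107.1, 90.0, 16.3]
force: [-0.3, 0.4, -2.1]
gripper_width: 61.6
```

>>> play_rows:
  motion:
    - [0,0,-0.0005,0,0.55]
    - [0,0,-0.001,0,0.55]
    - [0,0,-0.0015,0,0.55]
    - [0,0,-0.002,0,0.55]
    - [0,0,-0.0025,0,0.55]
    - [0,0,-0.003,0,0.55]
    - [0,0,-0.003,0,0.55]
    - [0,0,-0.003,0,0.55]

```text
time_s: 34.53
ee_pos: [624.5, 250.5, 18.6]
ee_rot: [111.3, 89.9, 20.5]
force: [-4.8, -1.6, 11.8]
gripper_width: 61.6
```

>>> play_rows:
  motion:
    - [0,0,0.0005,0,0.55]
    - [0,0,0.001,0,0.55]
    - [0,0,0.0015,0,0.55]
    - [0,0,0.0015,0,0.7]
    - [0,0,0.0015,0,0.8]
    - [0,0,0.0015,0,0.9]
    - [0,0,0.0015,0,1]
    - [0,0,0.003,0,1]

```text
time_s: 35.2
ee_pos: [624.2, 250.3, 18.3]
ee_rot: [-64.6, 90.0, -155.5]
force: [-0.6, -1.2, -1.4]
gripper_width: 87.5
```

>>> play_rows:
  motion:
    - [0,0,0.02,0,1]
    - [0,0,0.05,0,1]
    - [0,0,0.085,0,1]
    - [0,0,0.12,0,1]
    - [-0.01,-0.02,0.15,0,1]
    - [-0.03,-0.05,0.18,0,1]
    - [-0.05,-0.08,0.2,0,1]
    - [-0.06,-0.09,0.21,0,1]

```text
time_s: 35.87
ee_pos: [563.6, 158.0, 232.0]
ee_rot: [80.8, 89.8, -10.1]
force: [-0.0, -0.4, -0.3]
gripper_width: 91.4
```

>>> play_rows:
  motion:
    - [0,-0.005,0.01,0,1]
    - [0,-0.01,0.02,0,1]
    - [0,-0.01,0.03,0,1]
    - [0,-0.01,0.03,0,1]
    - [0,-0.01,0.03,0,1]
    - [0,-0.01,0.03,0,1]
    - [0,-0.01,0.03,0,1]
    - [0,-0.01,0.03,0,1]

```text
time_s: 36.53
ee_pos: [564.2, 150.8, 257.9]
ee_rot: [-76.5, 89.9, -167.3]
force: [-0.6, -0.8, 0.3]
gripper_width: 91.2
```

```bash
python3 look.py w22 long_tin;python3 - <<'E'
from h import *
f,_=grab('side'); cv2.imwrite('pics/s22.png',f['img']); f,_=grab('top'); cv2.imwrite('pics/t22.png',f['img'])
E
```

```text
36.5333 [564.2 150.8 257.9] jaw -0.83 q [14. 18. 84.  0. 78. 15.] 91.15451261410341
long_tin [330.1 101. ] 0.93 [622.6 248.8   3. ]
```

View pics/w22.png

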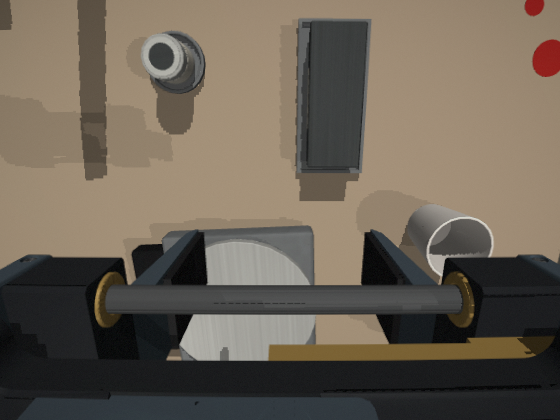

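View pics/s22.png

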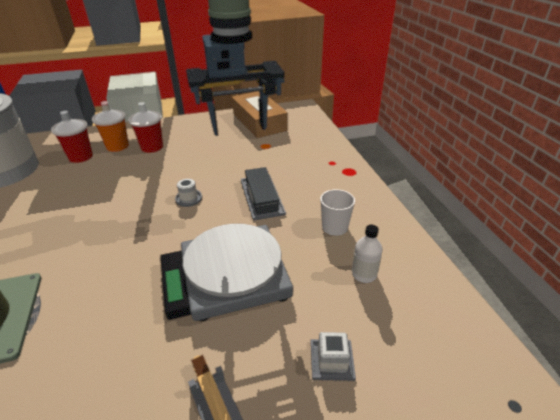

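View pics/t22.png

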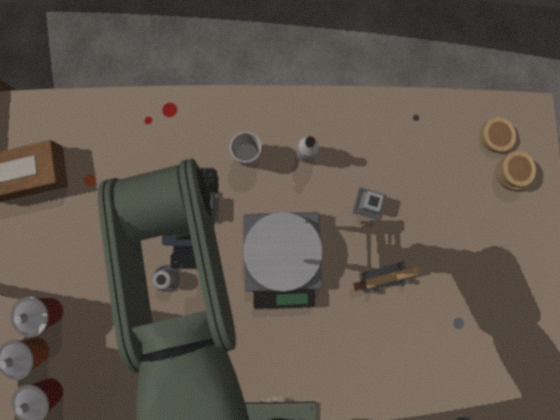

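w22, s22 and t22 show every item in its holder, and the cup (336,213) and bottle (367,257) unmoved. A final check of tin top heights before handing in.

```bash
python3 - <<'E'
from h import *
import pickle
a=pickle.load(open('w18.pkl','rb'));b=pickle.load(open('w22.pkl','rb'));c=pickle.load(open('w12.pkl','rb'))
print('round',tri([ray(a[0],(273.2,113.7),a[1]),ray(b[0],(161,56.5),b[1])]))
s,_=grab('side')
print('square',tri([ray(c[0],(190+387/3.3-.4,50+280/3.3-.4),c[1]),ray(s,(334.5,343.5))]))
print('round w/side',tri([ray(a[0],(273.2,113.7),a[1]),ray(s,(186.5,184.5))]))
q=[onz(b[0],p,43,b[1])[:2] for p in[(310,20),(369.5,20.5),(361,169),(307,167)]]; print('long',np.mean(q,0).round(1))
E
```

```text
round (array([430.96933864, 295.74109124,  52.70788576]), [np.float64(0.22225564818581242), np.float64(0.2222556481859181)])
square (array([ 632.69702658, -257.15403239,   55.88806133]), [np.float64(1.50752932620043), np.float64(1.5075293262002831)])
round w/side (array([433.26603134, 295.6206474 ,  45.27291604]), [np.float64(2.594474110365591), np.float64(2.594474110365626)])
long [624.9 250.1]
```

```bash
python3 -c "
from h import *
print(job_done()); print(sensors.state()['time_s'])"
```

```text
the job is handed in; nothing more can be done
None
the job is handed in; nothing more can be done
```

The pile is cleared and the job handed in at about 37 s of the 109 s allowed. Every piece looks seated in its own holder, but the hand-in gives no verdict.

I placed them in the order asked: stick into the forks, square tin, round tin, then the long tin. The arm ended clear of everything with the gripper open.

| Piece | Offset from its holder's centre | Check after release |
|---|---|---|
| Stir stick | about 1–2 mm | lies across both forks, same yaw as the rest within 0.5° |
| Square tin | about 1–4 mm, depending on the view | upright inside the rim |
| Round tin | about 2 mm | concentric and upright in the dish, top measured at 53 mm (expected 53) |
| Long tin | about 1 mm | inside the rim of the tray |

The cup and bottle look unmoved in the side and top pictures.

**Disagreements:**
- **Top camera:** it put the holders' y about 4–6 mm lower than the wrist camera did. I used the wrist values.
- **Tin heights from the side camera:** pairing it with the wrist camera gave 56 mm for the square tin's top and 45 mm for the round tin's, against 53 mm expected. I blame calibration and the coarse pixels.
- **Early contact:** the square and round tins met their dishes 3–4 mm higher than I expected, with 15 N and 22 N. I released the square tin as planned, and eased off the pressure before opening on the round one. Both measured centred too well to be resting on a rim.

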